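Catch the disc beads from the gravity dispenser

TASK

Pick up the square tub that stands on the desk between two thread spools, hold it level under the chute of the dispenser that holds the disc beads (not the cubes) and push its spring bar back with the tub so that all four discs slide off the chute into the tub, none spilled. Then let the bar spring shut and set the tub down upright in the free bay of the plywood caddy; leave the cube beads, the thread spools and the other tubs as they are.

Things in the scene. Friction and masses are not known exactly. Their poses are not given: they have to be found in the camera images.
- tub_center (a point): The catching tub: small plain off-white square tub, 72 x 72 mm at its rim, 55 mm high, open, empty but for a few tiny findings on its floor; it stands on the desk between two thread spools. Taken across two opposite walls (62 mm over the outside, walls 3 mm, floor 2 mm thick; 55 to 100 g). The point is its centre, 27.5 mm above its underside; x and y are square to its walls, z up.
- disp_a: The dispenser of the disc beads. Both dispensers are alike and fixed: plywood base 185 x 100 x 12 mm, two posts, 24 mm wide aluminium chute sloping at 30 degrees down to the front, open on top, with a short hood over its outlet. Origin on the desk, 55 mm behind the chute's lip; x level and pointing to the back, y across, z up. Base from 47 mm before to 138 mm behind it; front post at 22 mm.
- disp_b: The dispenser of the cube beads, same shape and axes; to be left alone. The two stand side by side on the left; either may be the nearer one.
- lip_a (a point): Middle of the lip (lower edge) of the disc chute, 165 mm above the desk, axes as disp_a. The hood (29 mm wide) reaches to 10 mm before the lip, 42 mm above it: no room for an upright gripper. Beads slide off towards -x at up to 1 m/s: a tub rim 20 to 28 mm below the lip, with the lip 5 to 10 mm inside the tub's back wall, catches them all, within 2 s.
- lip_b (a point): The same point of the cube dispenser.
- bar_a (a point): Middle of the black push bar (10 mm thick, 50 mm long across the chute) of the disc dispenser, on two thin arms; at rest its axis is 4 mm in front of the lip and 43 mm below it.
- bar_b (a point): The same for the cube dispenser.
- paddle_a (a joint): Spring-loaded push bar and gate of the disc dispenser, one rocker on a pivot 16 mm behind and 3 mm below the lip, rad: 0 shut, 0.55 stop. Pushing the bar back (+x of disp_a, 1 to 3 N) lifts the gate blade out of the chute; beads pass from about 0.16 on, freely at 0.35 to 0.45 (bar 15 to 19 mm back, 4 mm lower). It shuts by itself when let go.
- paddle_b (a joint): The same for the cube dispenser; to be left alone.
- bay (a point): Centre of the floor of the free bay of the plywood caddy, 5 mm above the desk. The caddy is a fixed shallow tray, 270 x 94 mm, rim 16 mm high, with three bays (82 x 84 mm, dividers 13 mm high, 86 mm from centre to centre) in a row; any of them may be the free one. x runs along the row (to the robot's left), y across it, z up.
- low_tub_1: Low plain white tub, 76 x 76 mm at the rim, 41 mm high, standing in another bay of the caddy. Origin at the centre of its underside.
- low_tub_2: Another one like it, in the third bay. Origin at the centre of its underside.
- ring_magnifier: Black ring magnifier screwed to the desk, fixed, always in the same place. Seen from its origin the ring (160 mm across) hangs 105 to 165 mm nearer the robot (-x), from 30 mm to the right to 130 mm to the left (+y), from 20 to 176 mm above the desk; the thin bent neck behind it rises to 242 mm.
- spool_1: Thread spool, 26 mm across, 35 mm high, upright on the desk beside the catching tub. Origin at the centre of its underside.
- spool_2: Thread spool, 28 mm across, 38 mm high, upright on the desk at the tub's other side. Origin at the centre of its underside.
- disc_1: Disc bead of pale wood, 20 mm across, 11 mm thick, 12 g, lying flat in the chute of its dispenser behind the gate. Origin at its centre.
- cube_1: Cube bead of pale wood, 16 mm wide, 12 g, lying in the chute of the other dispenser. Origin at its centre.
- disc_2: Disc bead of pale wood, 20 mm across, 11 mm thick, 12 g, lying flat in the chute of its dispenser behind the gate. Origin at its centre.
- cube_2: Cube bead of pale wood, 16 mm wide, 12 g, lying in the chute of the other dispenser. Origin at its centre.
- disc_3: Disc bead of pale wood, 20 mm across, 11 mm thick, 12 g, lying flat in the chute of its dispenser behind the gate. Origin at its centre.
- cube_3: Cube bead of pale wood, 16 mm wide, 12 g, lying in the chute of the other dispenser. Origin at its centre.
- disc_4: Disc bead of pale wood, 20 mm across, 11 mm thick, 12 g, lying flat in the chute of its dispenser behind the gate. Origin at its centre.
- cube_4: Cube bead of pale wood, 16 mm wide, 12 g, lying in the chute of the other dispenser. Origin at its centre.
There are look-alikes about, which are no part of the job. What is shaped like the part that bears tub_center but orange is not meant.

How it is judged (in metres and radians):
On the way, in this order (a step that is already met when the one before it is completed fails the run):
1. the tub, held in the gripper above the desk under the disc chute, pushes the disc dispenser's bar back (over 0.12 rad) (contact force between the fingers and tub above 0.3 N and height (world z) of tub_center above 0.075 m and value of joint paddle_a above 0.12 rad and horizontal distance between tub_center and lip_a below 0.05 m), for 0.05 s.
2. all four disc beads lie inside the tub, which is still held above the desk (contact force between the fingers and tub above 0.3 N and height (world z) of tub_center above 0.075 m and x of disc_1 in the frame of tub_center between -0.03 and 0.03 m and y of disc_1 in the frame of tub_center between -0.03 and 0.03 m and z of disc_1 in the frame of tub_center between -0.03 and 0.027 m and x of disc_2 in the frame of tub_center between -0.03 and 0.03 m and y of disc_2 in the frame of tub_center between -0.03 and 0.03 m and z of disc_2 in the frame of tub_center between -0.03 and 0.027 m and x of disc_3 in the frame of tub_center between -0.03 and 0.03 m and y of disc_3 in the frame of tub_center between -0.03 and 0.03 m and z of disc_3 in the frame of tub_center between -0.03 and 0.027 m and x of disc_4 in the frame of tub_center between -0.03 and 0.03 m and y of disc_4 in the frame of tub_center between -0.03 and 0.03 m and z of disc_4 in the frame of tub_center between -0.03 and 0.027 m), for 0.2 s.
At the end, for the whole second after the job is handed in: The tub stands upright (within 4.5 degrees) and still on the floor of the free bay, its centre within 14 mm of the bay's centre, with all four disc beads inside it; both push bars have sprung shut (under 0.06 rad) (x of disc_1 in the frame of tub_center between -0.03 and 0.03 m and y of disc_1 in the frame of tub_center between -0.03 and 0.03 m and z of disc_1 in the frame of tub_center between -0.03 and 0.027 m and x of disc_2 in the frame of tub_center between -0.03 and 0.03 m and y of disc_2 in the frame of tub_center between -0.03 and 0.03 m and z of disc_2 in the frame of tub_center between -0.03 and 0.027 m and x of disc_3 in the frame of tub_center between -0.03 and 0.03 m and y of disc_3 in the frame of tub_center between -0.03 and 0.03 m and z of disc_3 in the frame of tub_center between -0.03 and 0.027 m and x of disc_4 in the frame of tub_center between -0.03 and 0.03 m and y of disc_4 in the frame of tub_center between -0.03 and 0.03 m and z of disc_4 in the frame of tub_center between -0.03 and 0.027 m and horizontal distance between tub_center and bay below 0.014 m and height (world z) of tub_center below 0.036 m and angle between tub_center's own z axis and vertical below 0.08 rad and value of joint each of paddle_a, paddle_b below 0.06 rad and linear speed of tub below 0.02 m/s); the robot touches nothing.
It fails at once if a cube bead is let out or disturbed, or the push bar of the cube dispenser is pushed (value of joint paddle_b above 0.12 rad or distance of any of cube_1, cube_2, cube_3, cube_4 from where it was at the start of the episode above 0.02 m).
It fails at once if a disc bead is spilled beside the tub (low down and more than 60 mm from the tub's centre) ((height (world z) of disc_1 below 0.06 m and distance between disc_1 and tub_center above 0.06 m) or (height (world z) of disc_2 below 0.06 m and distance between disc_2 and tub_center above 0.06 m) or (height (world z) of disc_3 below 0.06 m and distance between disc_3 and tub_center above 0.06 m) or (height (world z) of disc_4 below 0.06 m and distance between disc_4 and tub_center above 0.06 m)).
It fails at once if the catching tub tips more than 30 degrees (angle between tub_center's own z axis and vertical above 0.52 rad).
It fails at once if a thread spool or a low tub is knocked over or shifted by more than 25 mm (distance of any of spool_1, spool_2, low_tub_1, low_tub_2 from where it was at the start of the episode above 0.025 m or angle between any of spool_1, spool_2, low_tub_1, low_tub_2's own z axis and vertical above 0.35 rad).
It also fails if it takes over 51 s, if anything falls off the work surface, if the arm or the gripper's body presses on something with over 40 N, if the wrist force passes 120 N, or if a joint passes its speed limit or range.

ROBOT

A 7-joint arm with a two-finger parallel gripper is mounted at the origin on a cart in front of the work surface, level with it; the furniture and walls round the work are solid. World frame = base frame: x ahead of the robot, y to its left, z up, the work surface at z = 0. Lengths are in mm, angles in rad, forces in N, time in s.
With the tool pointing down it reaches from about 350 to 900 mm from the base axis. Payload 7.2 kg.
Tool frame: the origin (TCP) lies on the centre line of the jaws, within the pads' length; the fingertips stand r.finger_overhang ahead of it and the grasp point (between the pads) is the TCP (r.finger_overhang is the distance from the TCP to the fingertips, in mm); z points along the fingers, y is the direction in which the jaws open and shut (so a half turn about z gives the same grasp; the last joint's range is limited). The gripper opens to 88 mm and grips with 3 to 60 N. Pads are 20 mm wide; open, the fingers measure 115 mm over their backs; the gripper's body (75 mm by 178 mm) begins 61 mm behind the grasp point.
Start: joints at [-0.068, 0.411, -0.013, 1.596, 0.006, 1.134, -0.082], TCP at [625.003, -0.011, 241.653] pointing down, gripper open.
Joint ranges: [-2.95, 2.95], [-0.29, 1.99], [-1.47, 1.44], [0.14, 2.54], [-1.03, 4.17], [0.13, 1.85], [-2.86, 2.86]. Speed limits (rad/s): [2.39, 2.39, 3.01, 3.01, 3.14, 3.14, 3.14].

INTERFACE

Orientations are given as a 3x3 rotation matrix whose columns are the frame's x, y, z axes.
In Python, from plant import r gives the robot as it stands.
- The arm moves only by the tool servo_tool, never from a script. Its argument "steps" is a list of rows, each an object with "dr": the turn, a rotation vector about the world's x, y, z in units of 5 degrees (1.0 is 5 degrees), a list of three; "dp": the shift along the world's x, y, z in units of 40 mm (1.0 is 40 mm), a list of three; "gripper": the opening, from 0 (shut) to 1 (fully open). In form: [{"dr": [wx, wy, wz], "dp": [tx, ty, tz], "gripper": gripper}, ...]. A call has exactly 8 rows; each row is the pose to reach, as a shift and turn from the pose commanded when the call began; what a row does not reach only later rows make up. A row lasts 1/12 s, in which the tool goes at most 41.7 mm and 7.16 degrees, less where a joint would pass 70% of its speed; a pose out of reach is approached as far as the arm can. A call with a gripper value outside its range is refused whole. The fingers move at their own pace and stop on an object; "grip_force" is the grip in N (left out, the last holds). Time passes only in rows, so rows that repeat a pose let the fingers close, or fill a call up. It gives the time, the measured TCP pose, the force and the opening at its end, in the units of the state.
- r.state(): the state, without advancing time (a new reading comes with each control period).
- r.snapshot(name): name is "scene" or "side" or "wrist"; returns a dict with "img" (420x560x3 uint8, blue, green, red), "fx", "fy", "cx", "cy" (pixels), "rvec" (rotation vector, rad) and "tvec" (3), from world to camera coordinates, as OpenCV has them. Camera axes: x right, y down, z forward; pixel columns grow to the right and rows downward; lengths in mm; the calibration is good to about 2 mm. A picture is of the moment at which its call begins. There is no depth.
- r.sign_off(): hands the job in, once; it reports no verdict.
The state is a dict: "time_s": time; "qpos": joint angles; "joint_vel": joint speeds; "joint_torque": joint torques, N m; "eef_pos": TCP position; "tcp_rot": TCP orientation; "force": force on the tool from outside, world axes, zero at the start; "ft_torque": the same for the moment, N m; "gripper_width": finger opening in mm.
Only numpy, scipy, OpenCV 4.12 (cv2) and the standard library are available. Lean on these libraries where they do the work, as an engineer would, in place of code of your own. Each camera call takes 0.05 s, during which the arm holds its last target.

## Working session

There is one attempt and no reset: what is moved stays moved. The work goes in short steps, Python scripts to look and compute and a tool call to move; the robot and the scene stay as the last step left them, time stands still between calls to the robot, and variables do not carry over. Pictures are saved under pics/ and viewed, and the job is handed in when it is done.

Besides the shell and the picture viewer there is one more tool, called after "Call:" in YAML: its name, and indented under it one key for each argument. servo_tool: Moves the arm, as the interface text tells. Its arguments: {"type":"object","properties":{"steps":{"type":"array","items":{"type":"object","properties":{"dr":{"type":"array","items":{"type":"number"}},"dp":{"type":"array","items":{"type":"number"}},"gripper":{"type":"number"}}}},"grip_force":{"type":"number"}},"required":["steps"]}

```bash
ls; mkdir -p pics
cat > h.py <<'E'
import numpy as np, cv2
from plant import r
def snap(n,f):
    s=r.snapshot(n); cv2.imwrite('pics/'+f,s['img']); return s
E
python3 - <<'E'
from h import *
import pickle
d={}
for n in ['scene','side','wrist']:
    d[n]=snap(n,n+'0.png')
    s=d[n]; R=cv2.Rodrigues(np.array(s['rvec']))[0]; print(n,s['fx'],s['cx'],s['cy'],(-R.T@np.array(s['tvec']).ravel()).round(0),R.round(2).tolist())
pickle.dump(d,open('d0.pkl','wb'))
print(r.state(),r.finger_overhang)
E
```

```text
pics
scene 379.739256003084 274.0894938743492 213.7175299510029 [-246.  802.  941.] [[-0.68, -0.73, -0.01], [-0.45, 0.43, -0.78], [0.58, -0.52, -0.62]]
side 381.4055465634329 272.1494756922546 208.61564312927402 [ 120. -826.  705.] [[0.9, -0.44, 0.01], [-0.23, -0.49, -0.84], [0.37, 0.76, -0.54]]
wrist 377.8147962088724 274.00732036552864 211.65422815642725 [624.  85. 384.] [[1.0, -0.0, -0.0], [0.0, -0.95, 0.3], [-0.0, -0.3, -0.95]]
{'time_s': 0.15, 'qpos': array([-0.06817905,  0.4117464 , -0.01271064,  1.59682872,  0.00561003,
        1.13430909, -0.08219367]), 'joint_vel': array([ 0.00128558, -0.00159262, -0.00165811, -0.00323559,  0.00065557,
       -0.00038465,  0.00063806]), 'joint_torque': array([ 1.23447033e-03, -5.88331139e+01,  6.41932636e-01, -2.91289848e+01,
       -5.37989591e-02,  1.57438387e-02,  1.06989046e-04]), 'eef_pos': array([ 6.24638700e+02, -4.86249464e-02,  2.40992864e+02]), 'tcp_rot': array([[-1.19656177e-05,  9.99999216e-01, -1.25210625e-03],
       [ 9.99999995e-01,  1.18436878e-05, -9.73871949e-05],
       [-9.73722890e-05, -1.25210741e-03, -9.99999211e-01]]), 'force': array([-0.44459134, -0.21194442, -0.10699512]), 'ft_torque': array([-0.01642651,  0.00829117, -0.01091956]), 'gripper_width': 87.64695674106622} 19.0
```

View pics/scene0.png

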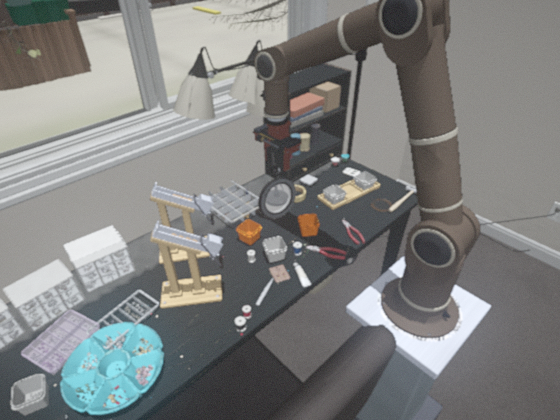

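View pics/side0.png

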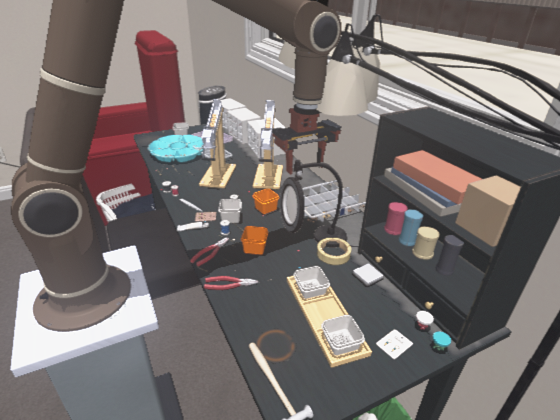

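View pics/wrist0.png

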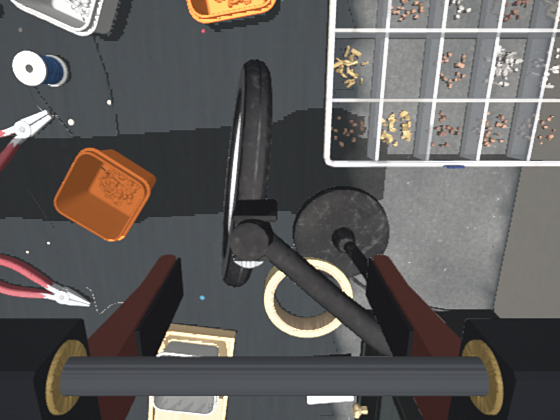

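Run:
```python
import pickle,cv2,numpy as np
d=pickle.load(open('d0.pkl','rb'))
a=d['scene']['img'][175:310,140:330]; cv2.imwrite('pics/c1.png',cv2.resize(a,None,fx=4,fy=4,interpolation=cv2.INTER_CUBIC))
a=d['side']['img'][90:270,165:300]; cv2.imwrite('pics/c2.png',cv2.resize(a,None,fx=3.3,fy=3.3,interpolation=cv2.INTER_CUBIC))
a=d['side']['img'][250:370,270:390]; b=d['scene']['img'][160:210,310:390]
cv2.imwrite('pics/c3.png',np.hstack([cv2.resize(a,(400,400),interpolation=cv2.INTER_CUBIC),cv2.resize(b,(400,400*50//80)[:2],interpolation=cv2.INTER_CUBIC) if 0 else cv2.copyMakeBorder(cv2.resize(b,(400,250),interpolation=cv2.INTER_CUBIC),0,150,0,0,0)]))
```

```text
(no output)
```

View pics/c1.png

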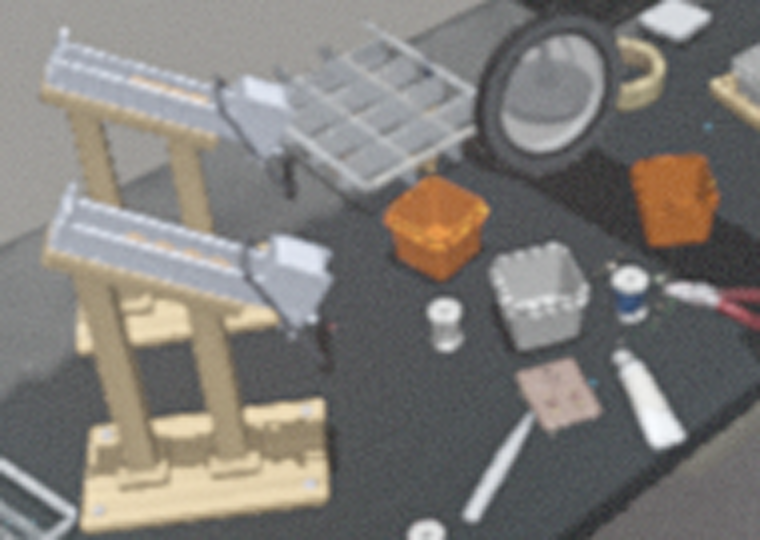

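View pics/c2.png

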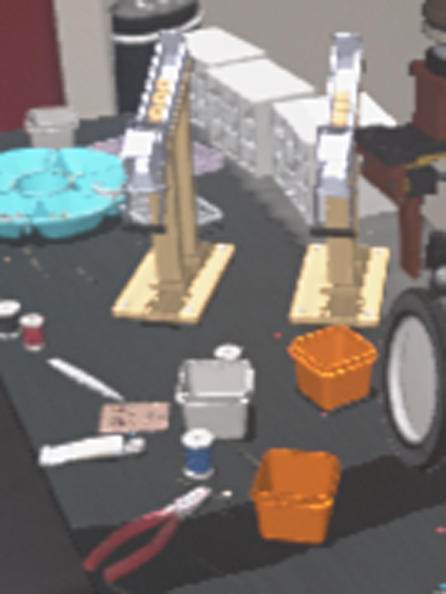

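View pics/c3.png

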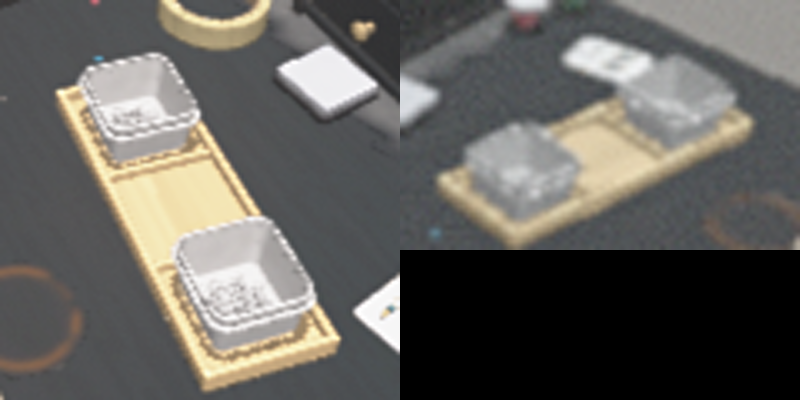

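```bash
cat >> h.py <<'E'
def cam(s):
    R=cv2.Rodrigues(np.array(s['rvec']))[0]; t=np.array(s['tvec']).ravel(); K=np.array([[s['fx'],0,s['cx']],[0,s['fy'],s['cy']],[0,0,1]])
    return K,R,t
def ray(s,p):
    K,R,t=cam(s); v=R.T@np.linalg.inv(K)@[p[0],p[1],1]; return -R.T@t, v/np.linalg.norm(v)
def onz(s,p,z):
    c,v=ray(s,p); return c+v*(z-c[2])/v[2]
def tri(s1,p1,s2,p2):
    a,u=ray(s1,p1); b,v=ray(s2,p2)
    M=np.array([u,-v]).T; l=np.linalg.lstsq(M,b-a,rcond=None)[0]
    P,Q=a+u*l[0],b+v*l[1]; return (P+Q)/2, np.linalg.norm(P-Q)
def proj(s,P):
    K,R,t=cam(s); q=K@(R@np.array(P,float)+t); return q[:2]/q[2]
E
python3 - <<'E'
from h import *; import pickle
d=pickle.load(open('d0.pkl','rb'))
S,D,W=d['scene'],d['side'],d['wrist']
f=lambda x,y:(140+x/4,175+y/4)   # c1 crop
g=lambda x,y:(165+x/3.3,90+y/3.3)
k=lambda x,y:(270+x*.3,250+y*.3)
pr=lambda n,v:print(n,np.round(v,0))
for n,x,y in [('bl',82,528),('fl',328,500),('fr',325,402),('br',92,428)]: pr('near base scene '+n,onz(S,f(x,y),12))
for n,x,y in [('fl',115,312),('fr',192,322),('br',235,245),('bl',160,243)]: pr('near base side '+n,onz(D,g(x,y),12))
for n,x,y in [('fl',292,320),('fr',378,325),('br',390,250),('bl',308,246)]: pr('far base side '+n,onz(D,g(x,y),12))
# tub rim
for x,y in [(490,262),(570,245),(590,295),(508,315)]: pr('tub rim scene',onz(S,f(x,y),55))
for x,y in [(180,362),(252,362),(254,392),(178,393)]: pr('tub rim side',onz(D,g(x,y),55))
# spools
pr('spool top white',onz(S,f(444,308),37)); pr('blue',onz(S,f(631,275),37)); pr('blue side',onz(D,g(199,438),37)); pr('white side',onz(D,g(229,351),37))
# caddy outer corners z=16
for x,y in [(58,92),(160,55),(340,338),(205,382)]: pr('caddy side',onz(D,k(x,y),16))
E
```

```text
near base scene bl [523. 576.  12.]
near base scene fl [416. 426.  12.]
near base scene fr [498. 367.  12.]
near base scene br [605. 520.  12.]
near base side fl [426. 410.  12.]
near base side fr [497. 352.  12.]
near base side br [612. 513.  12.]
near base side bl [529. 558.  12.]
far base side fl [600. 309.  12.]
far base side fr [683. 258.  12.]
far base side br [781. 420.  12.]
far base side bl [693. 473.  12.]
tub rim scene [495. 189.  55.]
tub rim scene [464. 124.  55.]
tub rim scene [407. 155.  55.]
tub rim scene [437. 220.  55.]
tub rim side [436. 208.  55.]
tub rim side [501. 177.  55.]
tub rim side [482. 125.  55.]
tub rim side [415. 154.  55.]
spool top white [494. 242.  37.]
blue [414.  99.  37.]
blue side [416. 100.  37.]
white side [498. 236.  37.]
caddy side [ 485. -177.   16.]
caddy side [ 581. -174.   16.]
caddy side [ 542. -455.   16.]
caddy side [ 447. -444.   16.]
```

```bash
cat >> h.py <<'E'
def Rt(phi,th):
    p,t=np.radians([phi,th]); u=np.array([np.cos(p),np.sin(p),0]); y=np.array([np.sin(p),-np.cos(p),0]); z=np.array([np.sin(t)*u[0],np.sin(t)*u[1],-np.cos(t)])
    return np.array([np.cross(y,z),y,z]).T
def plan(P,phi,th,P0=None,R0=None):
    s=r.state(); P0=s['eef_pos'] if P0 is None else P0; R0=s['tcp_rot'] if R0 is None else R0
    w=cv2.Rodrigues(Rt(phi,th)@R0.T)[0].ravel()
    print('t',s['time_s'],'dp',((np.array(P)-P0)/40).round(3),'dr',(np.degrees(w)/5).round(3),'F',s['force'].round(1),'w',round(s['gripper_width'],1))
E
python3 - <<'E'
from h import *
plan([470,230,330],58,35)
E
```

```text
t 0.15 dp [-3.866  5.751  2.225] dr [ 6.812 -1.968 -6.202] F [-0.4 -0.2 -0.1] w 87.6
```

Call:
servo_tool:
  steps:
    - {"dp": [0,0.3,0.9],"dr": [0.5,-0.15,-0.45],"gripper": 1}
    - {"dp": [-0.3,0.9,1.7],"dr": [1.4,-0.4,-1.25],"gripper": 1}
    - {"dp": [-0.8,1.6,2.225],"dr": [2.3,-0.65,-2.1],"gripper": 1}
    - {"dp": [-1.4,2.3,2.225],"dr": [3.2,-0.9,-2.9],"gripper": 1}
    - {"dp": [-2.0,3.1,2.225],"dr": [4.1,-1.2,-3.75],"gripper": 1}
    - {"dp": [-2.6,3.9,2.225],"dr": [5.0,-1.45,-4.6],"gripper": 1}
    - {"dp": [-3.2,4.8,2.225],"dr": [5.9,-1.7,-5.4],"gripper": 1}
    - {"dp": [-3.866,5.751,2.225],"dr": [6.812,-1.968,-6.202],"gripper": 1}

```text
time_s: 0.82
eef_pos: [473.1, 225.3, 330.8]
tcp_rot: [[0.437, 0.845, 0.308], [0.69, -0.535, 0.487], [0.576, 0.0, -0.817]]
force: [-0.7, 2.5, 1.3]
gripper_width: 87.9
```

Run:
```python
from h import *; import pickle
s=snap('wrist','w1.png'); pickle.dump(s,open('w1.pkl','wb')); plan([470,230,330],58,35); print(r.state()['qpos'].round(2),r.state()['joint_vel'].round(2))
```

```text
t 0.8667 dp [0.145 0.003 0.08 ] dr [-0.077 -0.065  0.033] F [-8.2  3.2 -4.4] w 87.7
[-0.12 -0.06 -0.17  2.11 -0.65  0.71 -0.44] [ 0.02  0.08  0.04 -0.13  0.21  0.23  0.09]
```

View pics/w1.png

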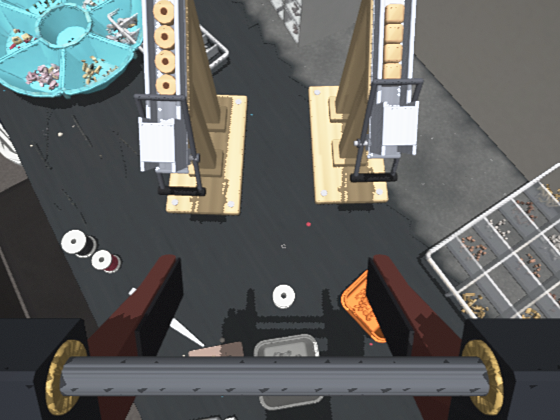

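Run:
```python
from h import *; import pickle
s=snap('wrist','w2.png'); pickle.dump(s,open('w2.pkl','wb')); 
print(r.state()['joint_vel'].round(3))
a=s['img'][310:420,200:360]; b=s['img'][80:220,130:260]
cv2.imwrite('pics/c4.png',cv2.resize(a,None,fx=5,fy=5,interpolation=cv2.INTER_CUBIC))
cv2.imwrite('pics/c5.png',cv2.resize(b,None,fx=4,fy=4,interpolation=cv2.INTER_CUBIC))
d=pickle.load(open('d0.pkl','rb'))
a=d['scene']['img'][225:275,240:310]; cv2.imwrite('pics/c6.png',cv2.resize(a,None,fx=10,fy=10,interpolation=cv2.INTER_CUBIC))
a=d['side']['img'][185:240,205:265]; cv2.imwrite('pics/c7.png',cv2.resize(a,None,fx=10,fy=10,interpolation=cv2.INTER_CUBIC))
```

```text
[ 0.023  0.06   0.076 -0.155  0.115  0.075  0.044]
```

View pics/c4.png

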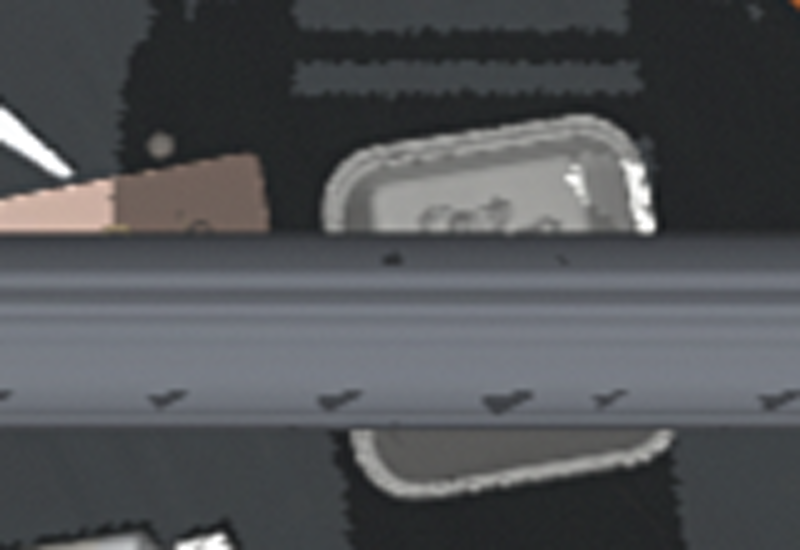

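View pics/c5.png

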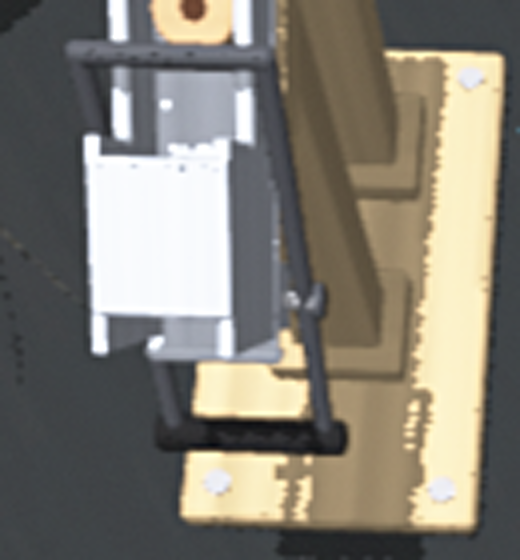

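View pics/c6.png

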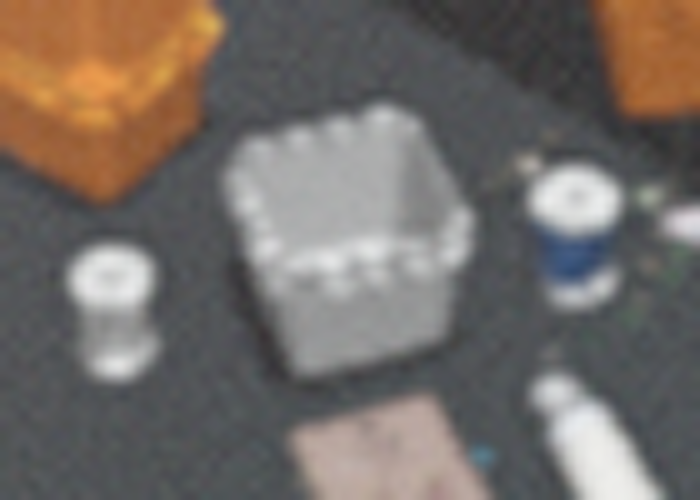

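View pics/c7.png

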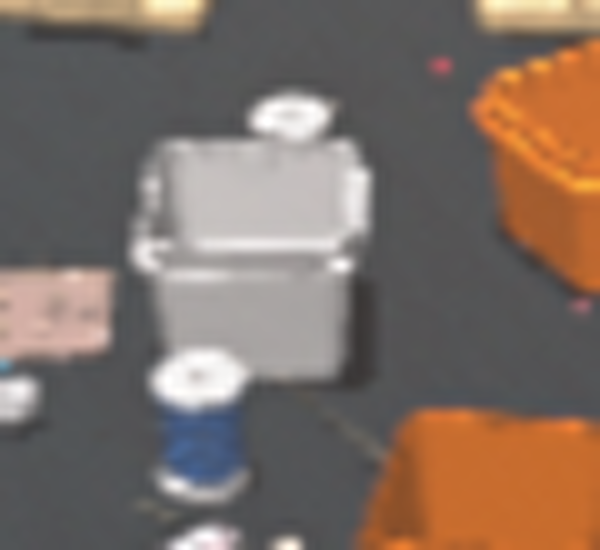

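Run:
```python
from h import *; import pickle
d=pickle.load(open('d0.pkl','rb')); S,D,W=d['scene'],d['side'],pickle.load(open('w2.pkl','rb'))
c4=lambda x,y:(200+x/5,310+y/5); c5=lambda x,y:(130+x/4,80+y/4)
c6=lambda x,y:(240+x/10,225+y/10); c7=lambda x,y:(205+x/10,185+y/10)
P=lambda s,p,z:onz(s,p,z)[:2]
def ang(v): return np.degrees(np.arctan2(v[1],v[0])).round(1)
T=[P(W,c4(*p),55) for p in [(400,146),(560,116),(410,498),(640,453),(325,210),(655,215),(350,440),(676,435)]]
for t in T: print(t.round(1))
print('top edge',ang(T[1]-T[0]),'bot',ang(T[3]-T[2]),'left',ang(T[4]-T[6]),'right',ang(T[5]-T[7]))
print('scene edges', ang(P(S,c6(440,275),55)-P(S,c6(290,268),55)))
A=[P(S,c6(*p),55) for p in [(222,150),(385,102),(475,215),(265,265)]]
for a in A: print('s',a.round(1))
print(np.mean(A,0), [ (np.linalg.norm(A[i]-A[i-1]).round(0),ang(A[i]-A[i-1])) for i in range(4)])
A=[P(D,c7(*p),55) for p in [(165,143),(355,140),(362,265),(135,260)]]
for a in A: print('d',a.round(1))
print(np.mean(A,0), [ (np.linalg.norm(A[i]-A[i-1]).round(0),ang(A[i]-A[i-1])) for i in range(4)])
# dispenser A
B=[P(W,c5(*p),12) for p in [(182,523),(478,530),(505,52)]]
print('base',[b.round(1) for b in B],ang(B[2]-B[1]),np.linalg.norm(B[2]-B[1]),np.linalg.norm(B[1]-B[0]))
m=(B[0]+B[1])/2; u=(B[2]-B[1]); u/=np.linalg.norm(u); v=(B[0]-B[1])/np.linalg.norm(B[0]-B[1]);print('v ang',ang(v))
L=m-8*u; print('lip est from base',L)
b1,b2=P(W,c5(158,434),122),P(W,c5(346,437),122); print('bar',b1,b2,np.linalg.norm(b1-b2),ang(b1-b2),(b1+b2)/2)
l1,l2=P(W,c5(150,352),165),P(W,c5(280,352),165); print('lip',l1,l2,np.linalg.norm(l1-l2),(l1+l2)/2)
```

```text
[454.5 210.3]
[487.7 196.8]
[419.  150.6]
[464.3 132.1]
[433.6 207.8]
[493.7 168.9]
[414.2 166.5]
[472.7 130.9]
top edge -22.1 bot -22.1 left 64.8 right 61.0
scene edges -137.4
s [498.  187.7]
s [477.2 130.3]
s [414.9 147.4]
s [445.9 214.6]
[459.0011591  170.02474094] [(np.float64(59.0), np.float64(-27.3)), (np.float64(61.0), np.float64(-109.9)), (np.float64(65.0), np.float64(164.7)), (np.float64(74.0), np.float64(65.3))]
d [442.6 207.3]
d [499.7 182.8]
d [473.5 111.8]
d [410.4 144.5]
[456.54924181 161.58773503] [(np.float64(71.0), np.float64(62.9)), (np.float64(62.0), np.float64(-23.3)), (np.float64(76.0), np.float64(-110.2)), (np.float64(71.0), np.float64(152.6))]
base [array([423.4, 421.2]), array([505.8, 366.1]), array([609.9, 519.5])] 55.8 185.41576598189766 99.11260737347031
v ang 146.2
lip est from base [460.10918131 387.00612274]
bar [437.23748253 400.06756928] [478.57875856 372.82425238] 49.51059906033362 146.6 [457.90812054 386.44591083]
lip [447.5256996 398.5213538] [473.50518006 382.00583089] 30.784669914471415 [460.51543983 390.26359234]
```

Run:
```python
from h import *; import pickle
d=pickle.load(open('d0.pkl','rb')); S,D,W,W0=d['scene'],d['side'],pickle.load(open('w2.pkl','rb')),d['wrist']
f=lambda x,y:(140+x/4,175+y/4)
g=lambda x,y:(165+x/3.3,90+y/3.3)
for z in [0,55]:
  for p in [(80,150),(152,165),(158,185),(118,240),(55,200)]: print('o2 rim',p,z,onz(W0,p,z).round(0))
for p in [(290,348),(335,325),(378,350),(340,368)]: print('o1 side rim',onz(D,g(*p),55).round(0))
for p in [(253,483),(340,452),(330,495),(265,452)]: print('o2 side rim',onz(D,g(*p),55).round(0))
c=np.array([455.5,170.5]);t=np.array([.926,-.376]);n=np.array([.39,.92])
for h in [(-44),(44),-58,58,-89,89]: print(h,(c+h*t).round(0),(c+h*t-66*n).round(0))
plan([455.5,170.5,110],67,35)
```

```text
o2 rim (80, 150) 0 [426.  29.   0.]
o2 rim (152, 165) 0 [498.  14.   0.]
o2 rim (158, 185) 0 [502.  -7.   0.]
o2 rim (118, 240) 0 [452. -69.   0.]
o2 rim (55, 200) 0 [391. -24.   0.]
o2 rim (80, 150) 55 [454.  37.  55.]
o2 rim (152, 165) 55 [516.  24.  55.]
o2 rim (158, 185) 55 [519.   6.  55.]
o2 rim (118, 240) 55 [477. -47.  55.]
o2 rim (55, 200) 55 [424.  -8.  55.]
o1 side rim [546. 187.  55.]
o1 side rim [607. 210.  55.]
o1 side rim [625. 145.  55.]
o1 side rim [575. 130.  55.]
o2 side rim [426.  -9.  55.]
o2 side rim [514.   1.  55.]
o2 side rim [479. -52.  55.]
o2 side rim [453.  29.  55.]
-44 [415. 187.] [389. 126.]
44 [496. 154.] [471.  93.]
-58 [402. 192.] [376. 132.]
58 [509. 149.] [483.  88.]
-89 [373. 204.] [347. 143.]
89 [538. 137.] [512.  76.]
t 0.9167 dp [-0.283 -1.428 -5.445] dr [-0.003 -0.048  1.765] F [ 0.9 -0.  -0.2] w 87.7
```

Call:
servo_tool:
  steps:
    - {"dp": [-0.1,-0.3,-0.5],"dr": [0,0,0.4],"gripper": 1}
    - {"dp": [-0.2,-0.8,-1.3],"dr": [0,0,0.8],"gripper": 1}
    - {"dp": [-0.37,-1.2,-2.2],"dr": [0,0,1.2],"gripper": 1}
    - {"dp": [-0.37,-1.488,-3.1],"dr": [0,0,1.6],"gripper": 1}
    - {"dp": [-0.372,-1.488,-4.0],"dr": [0,0,1.8],"gripper": 1}
    - {"dp": [-0.372,-1.488,-4.8],"dr": [0,0,1.8],"gripper": 1}
    - {"dp": [-0.372,-1.488,-5.516],"dr": [0,0,1.8],"gripper": 1}
    - {"dp": [-0.372,-1.488,-5.516],"dr": [0,0,1.8],"gripper": 1}

```text
time_s: 1.58
eef_pos: [459.4, 165.8, 109.2]
tcp_rot: [[0.318, 0.921, 0.225], [0.754, -0.39, 0.528], [0.574, 0.002, -0.819]]
force: [-0.3, -0.4, -1.5]
gripper_width: 87.5
```

Run:
```python
from h import *; import pickle
s=snap('wrist','w3.png'); pickle.dump(s,open('w3.pkl','wb')); 
s=snap('side','d3.png')
plan([455.5,170.5,25],67,35);st=r.state(); print(st['qpos'].round(2),st['joint_vel'].round(2),st['eef_pos'])
a=s['img'][130:250,160:320]; cv2.imwrite('pics/c8.png',cv2.resize(a,None,fx=5,fy=5,interpolation=cv2.INTER_CUBIC))
```

```text
t 1.6833 dp [-0.067  0.152 -2.076] dr [-0.05  -0.049  0.041] F [ 0.3 -0.6  0.7] w 88.1
[ 0.44  0.4  -0.62  2.3  -1.01  0.36  0.43] [-0.15 -0.1   0.2  -0.03 -0.    0.11 -0.05] [458.17993253 164.43486106 108.0289787 ]
```

View pics/w3.png

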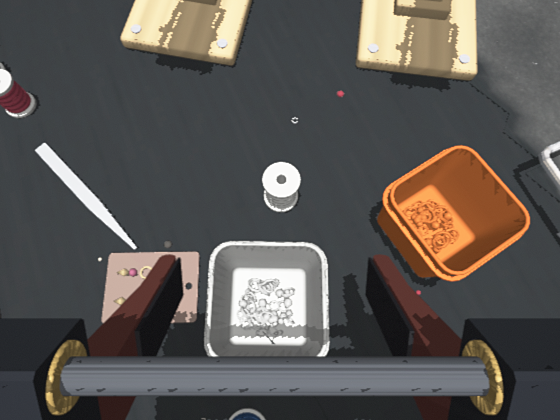

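View pics/c8.png

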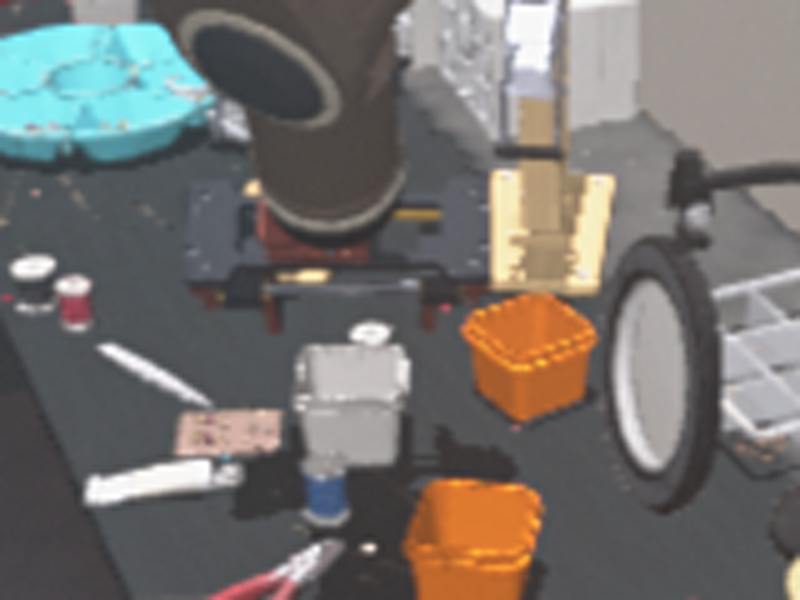

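Run:
```python
from h import *; import pickle
s=pickle.load(open('w3.pkl','rb'))
m=[onz(s,p,55)[:2] for p in [(211,243),(325,243),(330,357),(206,358)]]
for a in m: print(a.round(1))
print(np.mean(m,0), [np.linalg.norm(m[i]-m[i-1]).round(1) for i in range(4)], np.degrees(np.arctan2(*(m[0]-m[3])[::-1])),np.degrees(np.arctan2(*(m[1]-m[2])[::-1])),np.degrees(np.arctan2(*(m[1]-m[0])[::-1])))
print('spool',onz(s,(281,178),38))
w=cv2.Rodrigues(Rt(67,30)@Rt(67,35).T)[0].ravel(); print(np.degrees(w)/5)
```

```text
[437.8 215.1]
[500.2 188.6]
[475.6 130.3]
[413.3 156.1]
[456.74601043 172.52260166] [np.float64(63.8), np.float64(67.7), np.float64(63.3), np.float64(67.4)] 67.4314131254313 67.15866597953462 -22.981290041163334
spool [495.66254452 243.41245428  38.        ]
[-9.20504853e-01  3.90731128e-01  5.59792117e-17]
```

Call:
servo_tool:
  steps:
    - {"dp": [0,-0.025,0],"dr": [-0.92,0.39,0],"gripper": 1}
    - {"dp": [0,-0.025,0],"dr": [-0.92,0.39,0],"gripper": 1}
    - {"dp": [0,-0.025,0],"dr": [-0.92,0.39,0],"gripper": 1}
    - {"dp": [0,-0.025,0],"dr": [-0.92,0.39,0],"gripper": 1}
    - {"dp": [0,-0.025,-0.3],"dr": [-0.92,0.39,0],"gripper": 1}
    - {"dp": [0,-0.025,-0.5],"dr": [-0.92,0.39,0],"gripper": 1}
    - {"dp": [0,-0.025,-0.5],"dr": [-0.92,0.39,0],"gripper": 1}
    - {"dp": [0,-0.025,-0.5],"dr": [-0.92,0.39,0],"gripper": 1}

```text
time_s: 2.35
eef_pos: [458.6, 164.2, 89.7]
tcp_rot: [[0.339, 0.92, 0.195], [0.797, -0.391, 0.46], [0.5, -0.0, -0.866]]
force: [0.4, -0.3, 0.4]
gripper_width: 87.9
```

Run:
```python
from h import *; import pickle
plan([455.5,169.5,25],67,30);st=r.state(); print(st['qpos'].round(3),st['joint_vel'].round(2),st['eef_pos'])
```

```text
t 2.35 dp [-0.078  0.131 -1.618] dr [-0.002 -0.005  0.008] F [ 0.4 -0.3  0.4] w 87.9
[ 0.282  0.391 -0.498  2.29  -0.885  0.332  0.261] [-0.   -0.01 -0.   -0.01  0.01  0.   -0.01] [458.6267038  164.24345199  89.71108877]
```

Call:
servo_tool:
  steps:
    - {"dp": [-0.078,0.131,0],"dr": [0,0,0],"gripper": 1}
    - {"dp": [-0.078,0.131,-0.2],"dr": [0,0,0],"gripper": 1}
    - {"dp": [-0.078,0.131,-0.5],"dr": [0,0,0],"gripper": 1}
    - {"dp": [-0.078,0.131,-0.8],"dr": [0,0,0],"gripper": 1}
    - {"dp": [-0.078,0.131,-1.1],"dr": [0,0,0],"gripper": 1}
    - {"dp": [-0.078,0.131,-1.4],"dr": [0,0,0],"gripper": 1}
    - {"dp": [-0.078,0.131,-1.6],"dr": [0,0,0],"gripper": 1}
    - {"dp": [-0.078,0.131,-1.6],"dr": [0,0,0],"gripper": 1}

```text
time_s: 3.02
eef_pos: [456.0, 169.9, 26.2]
tcp_rot: [[0.334, 0.923, 0.193], [0.799, -0.386, 0.462], [0.501, -0.0, -0.866]]
force: [-1.7, -3.0, 6.6]
gripper_width: 87.9
```

Run:
```python
from h import *; import pickle
plan([455.5,169.5,25],67,30);st=r.state(); print(st['qpos'].round(3),st['joint_vel'].round(2),st['eef_pos'])
s=snap('wrist','w4.png'); s=snap('side','d4.png'); 
a=s['img'][130:250,160:320]; cv2.imwrite('pics/c9.png',cv2.resize(a,None,fx=5,fy=5,interpolation=cv2.INTER_CUBIC))
```

```text
t 3.0167 dp [-0.013 -0.01  -0.031] dr [-0.011 -0.001 -0.062] F [-1.7 -3.   6.6] w 87.9
[ 0.379  0.585 -0.644  2.311 -1.031  0.128  0.483] [-0.01 -0.03  0.01  0.01 -0.04 -0.01 -0.09] [456.03132525 169.88751319  26.24448001]
```

View pics/w4.png

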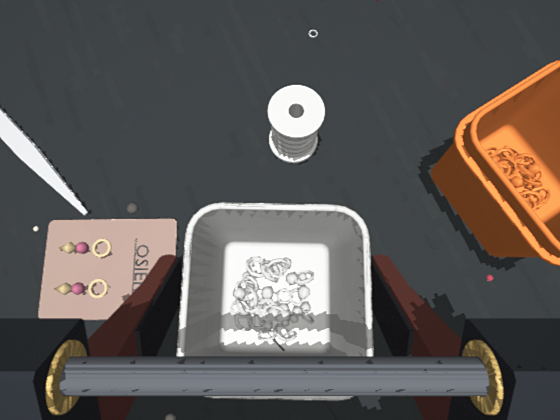

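View pics/c9.png

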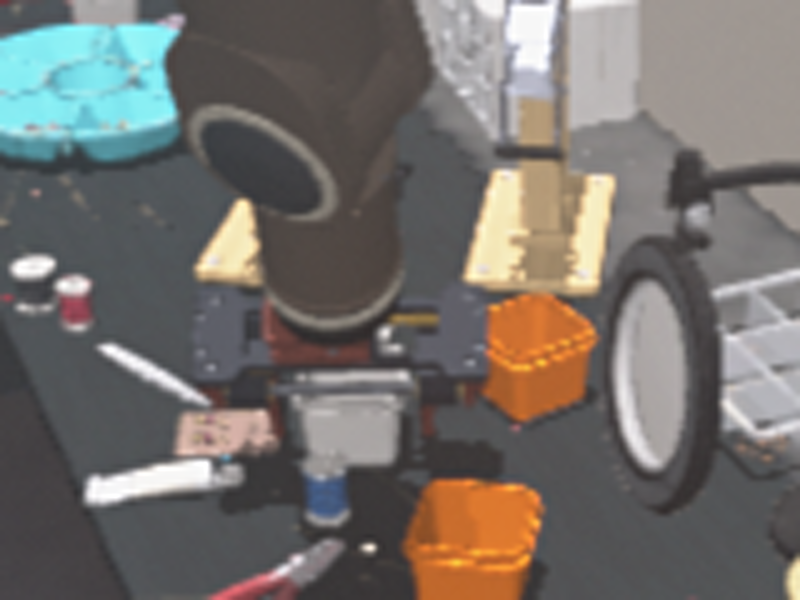

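Call:
servo_tool:
  steps:
    - {"dp": [-0.01,-0.01,0.2],"dr": [-0.37,0.16,0],"gripper": 1}
    - {"dp": [-0.01,-0.01,0.2],"dr": [-0.37,0.16,0],"gripper": 1}
    - {"dp": [-0.01,-0.01,0.2],"dr": [-0.37,0.16,0],"gripper": 1}
    - {"dp": [-0.01,-0.01,0.2],"dr": [-0.37,0.16,0],"gripper": 1}
    - {"dp": [-0.01,-0.01,0.2],"dr": [-0.37,0.16,0],"gripper": 1}
    - {"dp": [-0.01,-0.01,0.2],"dr": [-0.37,0.16,0],"gripper": 1}
    - {"dp": [-0.01,-0.01,0.2],"dr": [-0.37,0.16,0],"gripper": 1}
    - {"dp": [-0.01,-0.01,0.2],"dr": [-0.37,0.16,0],"gripper": 1}

```text
time_s: 3.78
eef_pos: [456.1, 168.3, 34.6]
tcp_rot: [[0.346, 0.92, 0.183], [0.813, -0.392, 0.432], [0.469, -0.001, -0.883]]
force: [-0.0, 0.0, -0.3]
gripper_width: 87.6
```

Run:
```python
from h import *; import pickle
plan([455.5,169.5,33],67,28);st=r.state(); print(st['qpos'].round(3),st['joint_vel'].round(2),st['eef_pos'])
```

```text
t 3.7833 dp [-0.016  0.029 -0.041] dr [ 0.002 -0.012  0.01 ] F [-0.   0.  -0.3] w 87.6
[ 0.251  0.516 -0.511  2.305 -1.007  0.192  0.404] [-0.01 -0.    0.01  0.    0.    0.   -0.  ] [456.12209516 168.33857776  34.64851739]
```

Call:
servo_tool:
  grip_force: 20
  steps:
    - {"dp": [0,0,0],"dr": [0,0,0],"gripper": 0.85}
    - {"dp": [0,0,0],"dr": [0,0,0],"gripper": 0.75}
    - {"dp": [0,0,0],"dr": [0,0,0],"gripper": 0.6}
    - {"dp": [0,0,0],"dr": [0,0,0],"gripper": 0.5}
    - {"dp": [0,0,0],"dr": [0,0,0],"gripper": 0.5}
    - {"dp": [0,0,0],"dr": [0,0,0],"gripper": 0.5}
    - {"dp": [0,0,0],"dr": [0,0,0],"gripper": 0.5}
    - {"dp": [0,0,0],"dr": [0,0,0],"gripper": 0.5}

```text
time_s: 4.45
eef_pos: [456.2, 168.7, 34.9]
tcp_rot: [[0.345, 0.921, 0.183], [0.813, -0.391, 0.432], [0.469, -0.0, -0.883]]
force: [-0.5, -0.5, -0.4]
gripper_width: 62.4
```

Run:
```python
from h import *; import pickle
s=snap('wrist','w5.png'); pickle.dump(s,open('w5.pkl','wb'))
plan([456,168,60],67,28);st=r.state(); print(st['qpos'].round(3),st['joint_vel'].round(2),st['eef_pos'])
```

```text
t 4.5 dp [-0.005 -0.018  0.628] dr [ 0.008 -0.006 -0.001] F [-0.3 -0.8 -0.1] w 61.6
[ 0.249  0.516 -0.51   2.305 -1.007  0.192  0.404] [ 0. -0. -0.  0.  0. -0. -0.] [456.18792716 168.73642166  34.86071987]
```

View pics/w5.png

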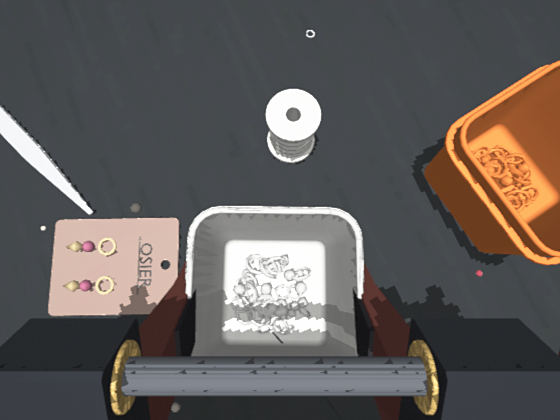

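Run:
```python
from h import *; import pickle
s=pickle.load(open('w5.pkl','rb')); n=np.array([np.cos(np.radians(67)),np.sin(np.radians(67))]);t=np.array([n[1],-n[0]])
for p in [(240,208),(320,208),(187,290),(363,290)]: q=onz(s,p,55)[:2]; print(p,(q@n).round(1),(q@t).round(1))
e=r.state()['eef_pos'][:2]; print('tcp',e@n,e@t)
```

```text
(240, 208) 369.7 339.0
(320, 208) 369.6 370.4
(187, 290) 338.1 319.5
(363, 290) 338.1 386.0
tcp 333.56951867106386 353.99262858726996
```

Call:
servo_tool:
  steps:
    - {"dp": [0,0,0.1],"dr": [0,0,0],"gripper": 0.5}
    - {"dp": [0,0,0.3],"dr": [0,0,0],"gripper": 0.5}
    - {"dp": [0,0,0.65],"dr": [0,0,0],"gripper": 0.5}
    - {"dp": [0,0,1.05],"dr": [0,0,0],"gripper": 0.5}
    - {"dp": [0,0,1.45],"dr": [0,0,0],"gripper": 0.5}
    - {"dp": [0,0,1.8],"dr": [0,0,0],"gripper": 0.5}
    - {"dp": [0,0,2.05],"dr": [0,0,0],"gripper": 0.5}
    - {"dp": [0,0,2.15],"dr": [0,0,0],"gripper": 0.5}

```text
time_s: 5.17
eef_pos: [456.5, 169.0, 122.6]
tcp_rot: [[0.344, 0.921, 0.185], [0.813, -0.39, 0.432], [0.469, 0.002, -0.883]]
force: [0.4, 0.1, -1.1]
gripper_width: 61.9
```

Call:
servo_tool:
  steps:
    - {"dp": [-0.05,0.2,0],"dr": [0,0,-0.2],"gripper": 0.5}
    - {"dp": [-0.15,0.6,0],"dr": [0,0,-0.5],"gripper": 0.5}
    - {"dp": [-0.35,1.2,0],"dr": [0,0,-0.9],"gripper": 0.5}
    - {"dp": [-0.55,1.9,0],"dr": [0,0,-1.3],"gripper": 0.5}
    - {"dp": [-0.75,2.6,0],"dr": [0,0,-1.7],"gripper": 0.5}
    - {"dp": [-0.9,3.2,0],"dr": [0,0,-2.0],"gripper": 0.5}
    - {"dp": [-1.0,3.65,0],"dr": [0,0,-2.2],"gripper": 0.5}
    - {"dp": [-1.005,3.86,0],"dr": [0,0,-2.2],"gripper": 0.5}

```text
time_s: 5.83
eef_pos: [413.6, 326.1, 120.6]
tcp_rot: [[0.492, 0.831, 0.259], [0.734, -0.556, 0.39], [0.468, -0.002, -0.883]]
force: [0.2, -0.1, -0.1]
gripper_width: 62.1
```

Run:
```python
from h import *; import pickle
s=snap('wrist','w6.png'); pickle.dump(s,open('w6.pkl','wb'))
plan([446.8,368.9,120.9],56,28);st=r.state(); print(st['qpos'].round(3),st['joint_vel'].round(2),st['eef_pos'])
s2=snap('scene','s6.png'); a=s2['img'][165:315,140:340]; cv2.imwrite('pics/c10.png',cv2.resize(a,None,fx=4,fy=4,interpolation=cv2.INTER_CUBIC))
pickle.dump(s2,open('s6.pkl','wb'))
```

```text
t 5.8833 dp [0.818 1.054 0.003] dr [-0.002 -0.017 -0.06 ] F [-0.1  2.8 -0.1] w 62.2
[-0.533  0.253 -0.148  2.312 -0.775  0.157 -0.513] [ 0.09 -0.01 -0.03  0.01 -0.03  0.01  0.1 ] [414.08422552 326.73317208 120.79837047]
```

View pics/w6.png

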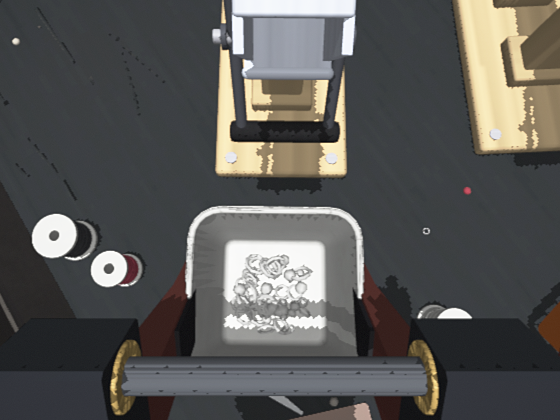

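View pics/c10.png

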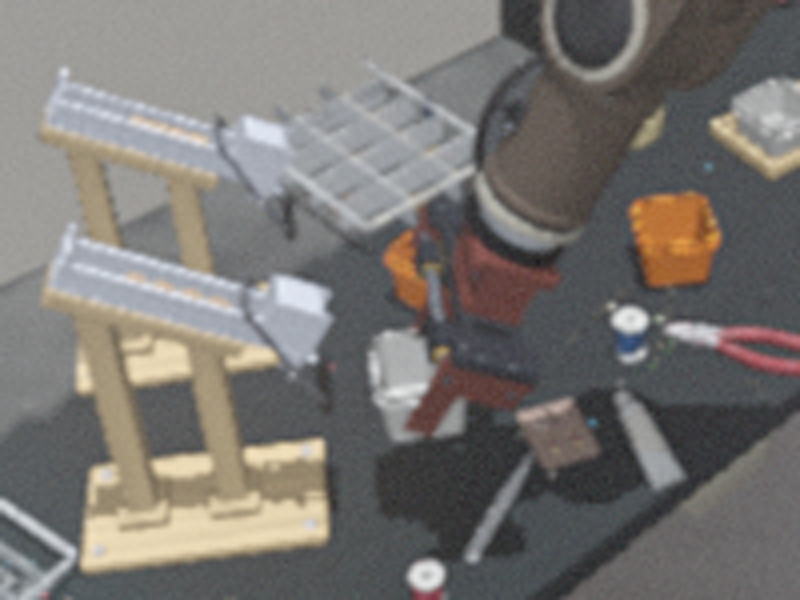

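Run:
```python
from h import *; import pickle
s=pickle.load(open('w6.pkl','rb')); c=np.radians(56);n=np.array([np.cos(c),np.sin(c)]);t=np.array([n[1],-n[0]])
e=np.array([414.0,326.6]); 
def f(nm,p,z): q=onz(s,p,z)[:2]; print(nm,q.round(1),'rel u',((q-e)@n).round(1),'rel t',((q-e)@t).round(1))
f('barL',(231,131),122);f('barR',(340,131),122);f('barfront',(285,140),122)
f('lipL',(243,78),165);f('lipR',(332,78),165);f('baseL',(216,177),12);f('baseR',(347,177),12)
f('rimT',(240,208),141);f('rimT',(320,208),141);f('rimL',(187,290),141);f('rimR',(363,290),141)
a=s['img'][0:220,180:380]; cv2.imwrite('pics/c11.png',cv2.resize(a,None,fx=2.7,fy=2.7,interpolation=cv2.INTER_CUBIC))
```

```text
barL [437.7 400.8] rel u 74.8 rel t -21.9
barR [479.3 372.9] rel u 74.9 rel t 28.3
barfront [455.9 383.4] rel u 70.5 rel t 3.0
lipL [446.3 397.4] rel u 76.7 rel t -12.8
lipR [472.1 380. ] rel u 76.8 rel t 18.3
baseL [422.5 421.4] rel u 83.4 rel t -46.0
baseR [504.2 366.6] rel u 83.6 rel t 52.4
rimT [420.9 364.2] rel u 35.1 rel t -15.3
rimT [447.  346.7] rel u 35.1 rel t 16.1
rimL [387.2 348.9] rel u 3.5 rel t -34.7
rimR [442.4 311.9] rel u 3.7 rel t 31.7
```

View pics/c11.png

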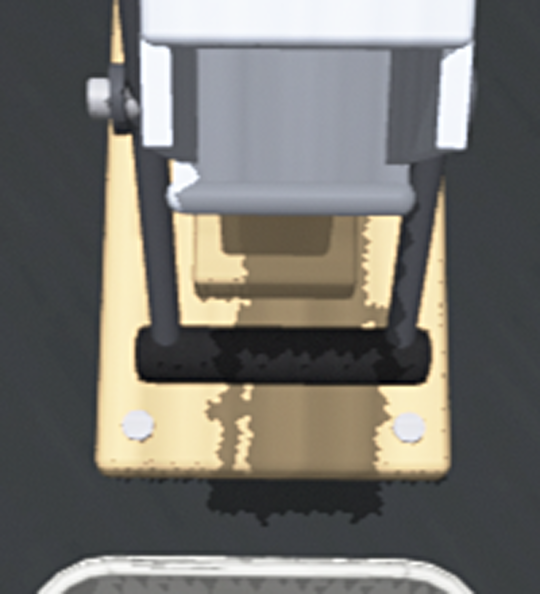

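Call:
servo_tool:
  steps:
    - {"dp": [0.05,0.1,0],"dr": [0,0,0],"gripper": 0.5}
    - {"dp": [0.15,0.22,0],"dr": [0,0,0],"gripper": 0.5}
    - {"dp": [0.25,0.37,0],"dr": [0,0,0],"gripper": 0.5}
    - {"dp": [0.35,0.52,0],"dr": [0,0,0],"gripper": 0.5}
    - {"dp": [0.43,0.63,0],"dr": [0,0,0],"gripper": 0.5}
    - {"dp": [0.48,0.7,0],"dr": [0,0,0],"gripper": 0.5}
    - {"dp": [0.49,0.72,0],"dr": [0,0,0],"gripper": 0.5}
    - {"dp": [0.49,0.72,0],"dr": [0,0,0],"gripper": 0.5}

```text
time_s: 6.6
eef_pos: [435.5, 352.1, 120.7]
tcp_rot: [[0.494, 0.829, 0.261], [0.732, -0.559, 0.389], [0.469, -0.0, -0.883]]
force: [-0.1, -0.2, -1.5]
gripper_width: 62.5
```

Run:
```python
from h import *; import pickle
s=snap('wrist','w7.png'); pickle.dump(s,open('w7.pkl','wb'))
plan([447.3,369.0,120.9],56,28);st=r.state(); print(st['qpos'].round(3),st['joint_vel'].round(2),st['eef_pos'])
s2=snap('scene','s7.png'); a=s2['img'][205:305,150:300]; cv2.imwrite('pics/c12.png',cv2.resize(a,None,fx=5,fy=5,interpolation=cv2.INTER_CUBIC))
pickle.dump(s2,open('s7.pkl','wb'))
```

```text
t 6.65 dp [0.299 0.428 0.006] dr [ 0.008 -0.012 -0.003] F [-0.1  0.3 -0.9] w 62.2
[-0.625  0.292 -0.068  2.25  -0.73   0.175 -0.584] [ 0.   -0.   -0.    0.01 -0.   -0.    0.  ] [435.35958733 351.87596515 120.66162365]
```

View pics/w7.png

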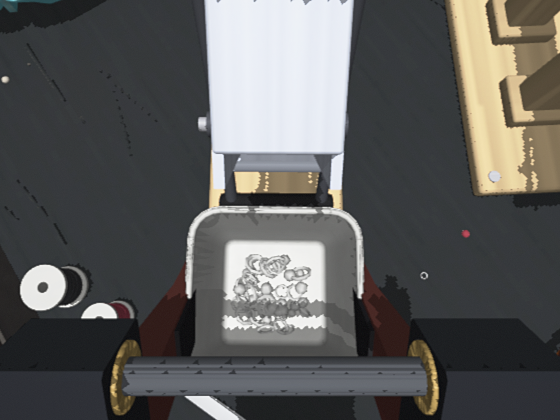

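View pics/c12.png

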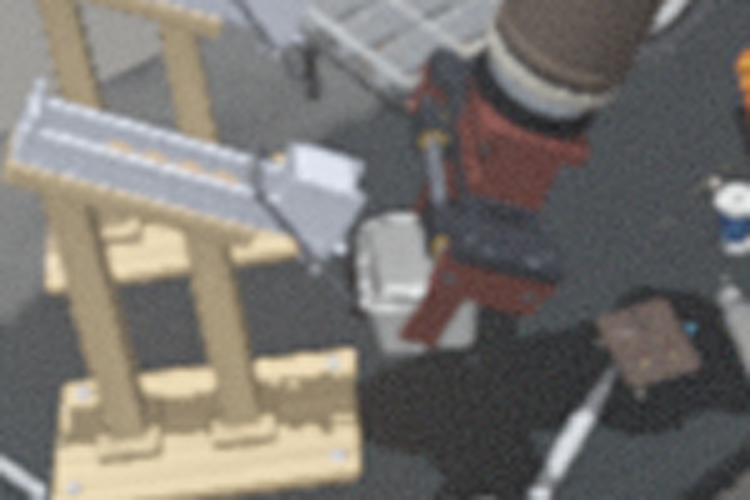

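Run:
```python
from h import *; import pickle
s=pickle.load(open('w7.pkl','rb')); c=np.radians(56);n=np.array([np.cos(c),np.sin(c)]);t=np.array([n[1],-n[0]])
e=np.array([435.4,351.9]); 
def f(nm,p,z): q=onz(s,p,z)[:2]; print(nm,q.round(1),'rel u',((q-e)@n).round(1),'rel t',((q-e)@t).round(1))
f('lipL',(233,170),165);f('lipR',(321,170),165);f('rim',(275,208),141);f('barback',(275,195),122);f('hoodL',(212,153),207);f('hoodR',(353,153),207)
a=s['img'][130:230,180:380]; cv2.imwrite('pics/c13.png',cv2.resize(a,None,fx=4,fy=4,interpolation=cv2.INTER_CUBIC))
```

```text
lipL [447.4 397.3] rel u 44.3 rel t -15.4
lipR [471.7 380.8] rel u 44.3 rel t 13.9
rim [454.4 382.5] rel u 36.0 rel t -1.4
barback [459.7 390.4] rel u 45.5 rel t -1.4
hoodL [442.6 390.1] rel u 35.7 rel t -15.4
hoodR [468.4 372.7] rel u 35.7 rel t 15.7
```

View pics/c13.png

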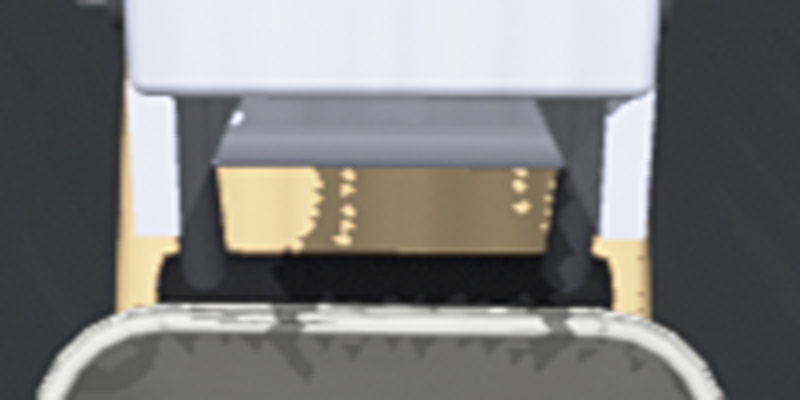

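Call:
servo_tool:
  steps:
    - {"dp": [0.07,0.1,0],"dr": [0,0,0],"gripper": 0.5}
    - {"dp": [0.17,0.25,0],"dr": [0,0,0],"gripper": 0.5}
    - {"dp": [0.25,0.37,0],"dr": [0,0,0],"gripper": 0.5}
    - {"dp": [0.295,0.435,0],"dr": [0,0,0],"gripper": 0.5}
    - {"dp": [0.295,0.435,0],"dr": [0,0,0],"gripper": 0.5}
    - {"dp": [0.295,0.435,0],"dr": [0,0,0],"gripper": 0.5}
    - {"dp": [0.295,0.435,0],"dr": [0,0,0],"gripper": 0.5}
    - {"dp": [0.295,0.435,0],"dr": [0,0,0],"gripper": 0.5}

```text
time_s: 7.37
eef_pos: [447.1, 369.2, 120.8]
tcp_rot: [[0.494, 0.829, 0.262], [0.732, -0.559, 0.389], [0.469, -0.001, -0.883]]
force: [-1.6, -0.7, -1.1]
gripper_width: 62.2
```

Run:
```python
from h import *; import pickle
s=snap('wrist','w8.png'); pickle.dump(s,open('w8.pkl','wb'))
plan([447.3,369.0,120.9],56,28);st=r.state(); print(st['qpos'].round(3),st['joint_vel'].round(2),st['eef_pos'])
s2=snap('scene','s8.png'); a=s2['img'][205:305,150:300]; cv2.imwrite('pics/c14.png',cv2.resize(a,None,fx=5,fy=5,interpolation=cv2.INTER_CUBIC))
```

```text
t 7.4167 dp [ 0.005 -0.005  0.003] dr [ 0.006 -0.012 -0.002] F [-0.7 -2.4 -1.5] w 62.2
[-0.675  0.317 -0.026  2.209 -0.707  0.189 -0.622] [ 0. -0. -0. -0.  0.  0.  0.] [447.110133   369.19893424 120.79404773]
```

View pics/w8.png

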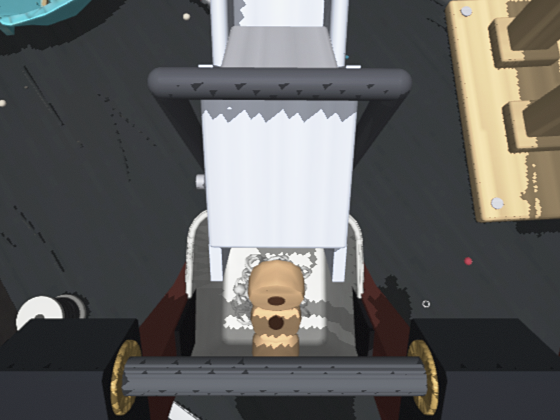

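View pics/c14.png

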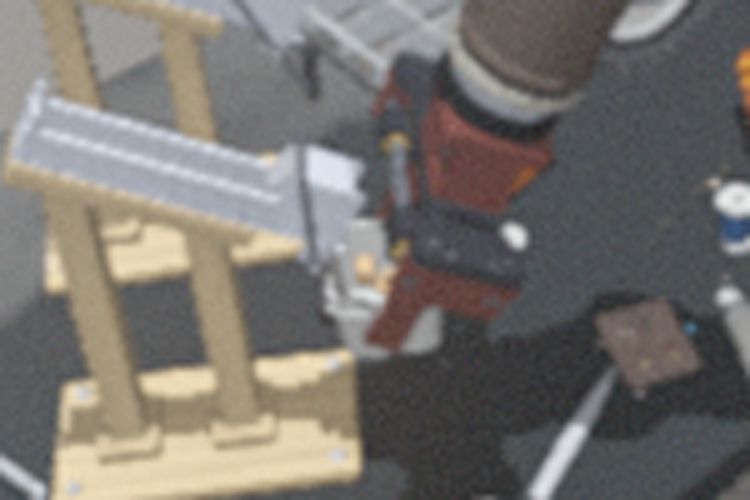

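Call:
servo_tool:
  steps:
    - {"dp": [0,0,0],"dr": [0,0,0],"gripper": 0.5}
    - {"dp": [0,0,0],"dr": [0,0,0],"gripper": 0.5}
    - {"dp": [0,0,0],"dr": [0,0,0],"gripper": 0.5}
    - {"dp": [0,0,0],"dr": [0,0,0],"gripper": 0.5}
    - {"dp": [0,0,0],"dr": [0,0,0],"gripper": 0.5}
    - {"dp": [0,0,0],"dr": [0,0,0],"gripper": 0.5}
    - {"dp": [0,0,0],"dr": [0,0,0],"gripper": 0.5}
    - {"dp": [0,0,0],"dr": [0,0,0],"gripper": 0.5}

```text
time_s: 8.13
eef_pos: [447.2, 369.3, 120.8]
tcp_rot: [[0.494, 0.829, 0.262], [0.732, -0.559, 0.389], [0.469, -0.0, -0.883]]
force: [-1.9, -1.4, -1.5]
gripper_width: 62.0
```

Run:
```python
from h import *; import pickle
a=snap('wrist','w9.png')['img'][200:420,160:390]
b=snap('scene','s9.png')['img'][205:305,150:300]
cv2.imwrite('pics/c15.png',np.hstack([cv2.resize(a,(400,400),interpolation=cv2.INTER_CUBIC),cv2.copyMakeBorder(cv2.resize(b,(400,267),interpolation=cv2.INTER_CUBIC),0,133,0,0,0)]))
```

```text
(no output)
```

View pics/c15.png

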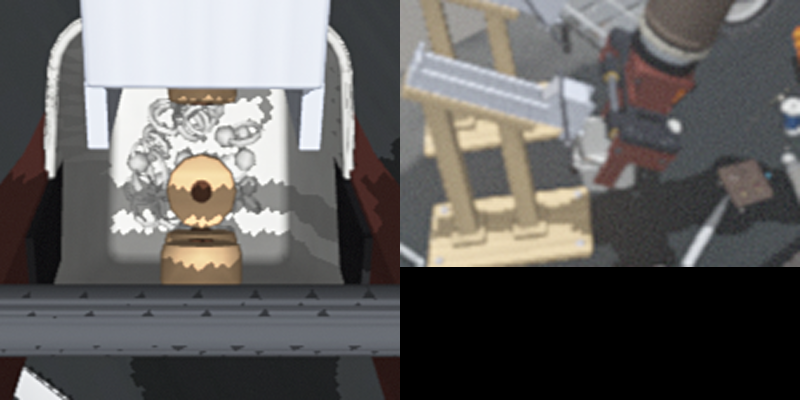

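Call:
servo_tool:
  steps:
    - {"dp": [-0.05,-0.07,0],"dr": [0,0,0],"gripper": 0.5}
    - {"dp": [-0.15,-0.22,0],"dr": [0,0,0],"gripper": 0.5}
    - {"dp": [-0.27,-0.4,0],"dr": [0,0,0],"gripper": 0.5}
    - {"dp": [-0.42,-0.62,0],"dr": [0,0,0],"gripper": 0.5}
    - {"dp": [-0.57,-0.84,0],"dr": [0,0,0],"gripper": 0.5}
    - {"dp": [-0.7,-1.03,0],"dr": [0,0,0],"gripper": 0.5}
    - {"dp": [-0.8,-1.18,0],"dr": [0,0,0],"gripper": 0.5}
    - {"dp": [-0.84,-1.24,0],"dr": [0,0,0],"gripper": 0.5}

```text
time_s: 8.9
eef_pos: [413.4, 318.4, 121.0]
tcp_rot: [[0.495, 0.828, 0.263], [0.732, -0.56, 0.388], [0.469, -0.0, -0.883]]
force: [-0.7, 0.1, -2.0]
gripper_width: 61.8
```

Run:
```python
from h import *; import pickle
s=snap('wrist','w10.png')
st=r.state(); print(st['qpos'].round(3),st['eef_pos'],st['gripper_width'])
b=snap('scene','s10.png')['img'][185:305,150:340]; cv2.imwrite('pics/c16.png',cv2.resize(b,None,fx=4,fy=4,interpolation=cv2.INTER_CUBIC))
```

```text
[-0.517  0.246 -0.152  2.323 -0.797  0.157 -0.486] [413.43461308 318.50789492 121.01806799] 61.93427781803582
```

View pics/w10.png

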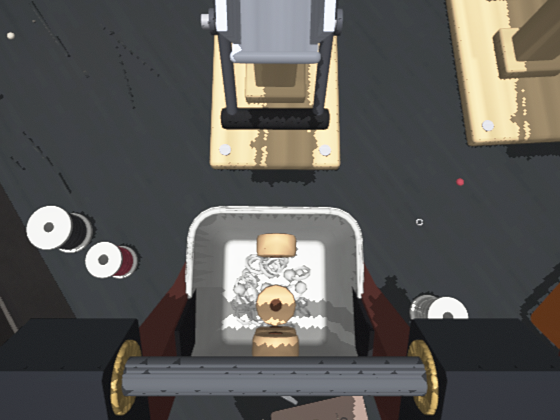

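View pics/c16.png

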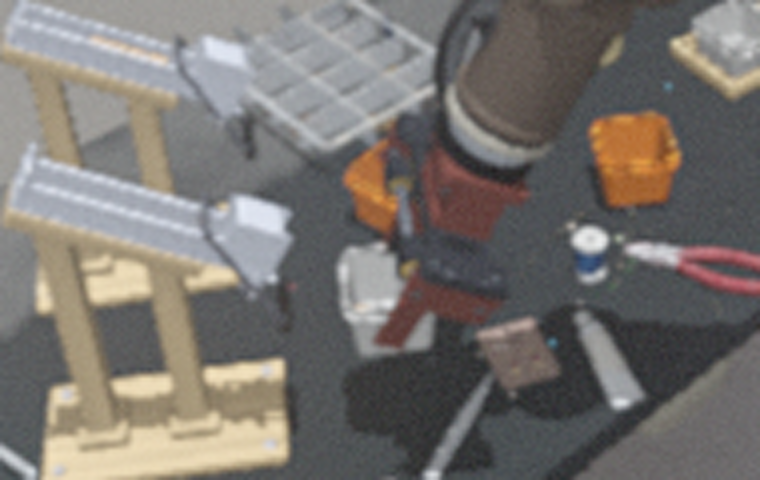

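Run:
```python
from h import *; import pickle
d=pickle.load(open('d0.pkl','rb')); S,D,W0=d['scene'],d['side'],d['wrist']
print('mag base',onz(W0,(341,236),15).round(0))
print('ring ends tri?',onz(W0,(257,65),170).round(0),onz(W0,(237,280),170).round(0),onz(W0,(237,170),170).round(0))
for p in [(158,327),(236,328)]: print('caddy',onz(W0,p,16).round(0))
s=r.state();print(s['eef_pos'])
for i,P in enumerate([(420,170,160),(430,20,160),(440,-140,160),(470,-300,160)]): print(P)
```

```text
mag base [693. -59.  15.]
ring ends tri? [614.  99. 170.] [600. -28. 170.] [602.  42. 170.]
caddy [ 491. -169.   16.]
caddy [ 580. -170.   16.]
[413.89828915 319.11221056 121.12722186]
(420, 170, 160)
(430, 20, 160)
(440, -140, 160)
(470, -300, 160)
```

Call:
servo_tool:
  steps:
    - {"dp": [0,0,0.2],"dr": [0,0,0],"gripper": 0.5}
    - {"dp": [0,0,0.7],"dr": [0,0,0],"gripper": 0.5}
    - {"dp": [0.05,0,1.4],"dr": [0,0,0],"gripper": 0.5}
    - {"dp": [0.1,-0.1,2.1],"dr": [0,0,-0.3],"gripper": 0.5}
    - {"dp": [0.2,-0.3,2.8],"dr": [0,0,-1],"gripper": 0.5}
    - {"dp": [0.4,-0.6,3.4],"dr": [0,0,-1.8],"gripper": 0.5}
    - {"dp": [0.5,-0.9,3.9],"dr": [0,0,-2.4],"gripper": 0.5}
    - {"dp": [0.6,-1.1,4.1],"dr": [0,0,-2.8],"gripper": 0.5}

```text
time_s: 9.67
eef_pos: [439.1, 276.1, 288.8]
tcp_rot: [[0.656, 0.667, 0.353], [0.588, -0.745, 0.316], [0.474, 0.0, -0.881]]
force: [0.3, 0.9, -1.4]
gripper_width: 61.8
```

Call:
servo_tool:
  steps:
    - {"dp": [0.1,-0.3,0.1],"dr": [0,0,-0.5],"gripper": 0.5}
    - {"dp": [0.2,-0.8,0.2],"dr": [0,0,-1.4],"gripper": 0.5}
    - {"dp": [0.3,-1.4,0.3],"dr": [0,0,-2.5],"gripper": 0.5}
    - {"dp": [0.4,-2.1,0.4],"dr": [0,0,-3.7],"gripper": 0.5}
    - {"dp": [0.5,-2.8,0.4],"dr": [0,0,-4.9],"gripper": 0.5}
    - {"dp": [0.6,-3.5,0.4],"dr": [0,0,-6.0],"gripper": 0.5}
    - {"dp": [0.6,-4.1,0.4],"dr": [0,0,-7.0],"gripper": 0.5}
    - {"dp": [0.6,-4.5,0.4],"dr": [0,0,-7.7],"gripper": 0.5}

```text
time_s: 10.33
eef_pos: [461.9, 93.9, 301.2]
tcp_rot: [[0.882, 0.055, 0.469], [0.048, -0.998, 0.026], [0.469, -0.001, -0.883]]
force: [-0.2, 0.4, -0.7]
gripper_width: 62.1
```

Run:
```python
from h import *
s=snap('wrist','w11.png')
plan([490,-300,290],-98,28);st=r.state(); print(st['qpos'].round(3),st['eef_pos'],st['tcp_rot'].round(2))
```

```text
t 10.3833 dp [ 0.706 -9.811 -0.275] dr [-1.0000e-02 -3.0000e-03 -2.0185e+01] F [-0.4 -1.9 -1.8] w 62.0
[-0.568 -0.184  0.122  2.228  0.331  0.666 -2.18 ] [461.74332304  92.4215643  300.99745461] [[ 0.88  0.05  0.47]
 [ 0.04 -1.    0.02]
 [ 0.47 -0.   -0.88]]
```

View pics/w11.png

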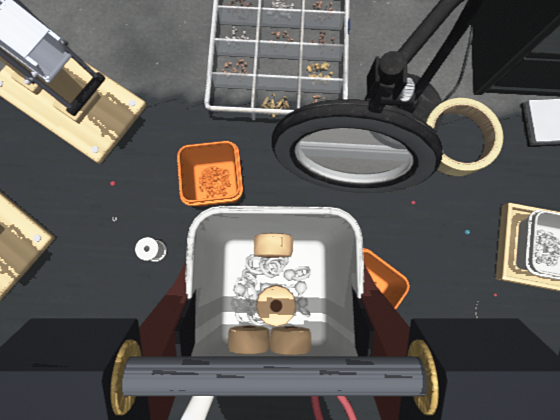

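Call:
servo_tool:
  steps:
    - {"dp": [0,0.1,0],"dr": [0,0,0.4],"gripper": 0.5}
    - {"dp": [0,0.3,0],"dr": [0,0,1.3],"gripper": 0.5}
    - {"dp": [-0.05,0.6,-0.1],"dr": [0,0,2.4],"gripper": 0.5}
    - {"dp": [-0.08,0.9,-0.3],"dr": [0,0,3.6],"gripper": 0.5}
    - {"dp": [-0.1,1.2,-0.6],"dr": [0,0,4.8],"gripper": 0.5}
    - {"dp": [-0.12,1.5,-1.0],"dr": [0,0,6.0],"gripper": 0.5}
    - {"dp": [-0.14,1.75,-1.4],"dr": [0,0,7.2],"gripper": 0.5}
    - {"dp": [-0.14,1.9,-1.7],"dr": [0,0,8.2],"gripper": 0.5}

```text
time_s: 11.05
eef_pos: [455.5, 168.8, 240.2]
tcp_rot: [[0.664, 0.662, 0.348], [0.584, -0.75, 0.311], [0.466, -0.003, -0.885]]
force: [-0.9, 0.3, -1.3]
gripper_width: 62.1
```

Call:
servo_tool:
  steps:
    - {"dp": [0,0,-0.4],"dr": [0,0,0.9],"gripper": 0.5}
    - {"dp": [0,0,-0.9],"dr": [0,0,1.8],"gripper": 0.5}
    - {"dp": [0,0,-1.4],"dr": [0,0,2.5],"gripper": 0.5}
    - {"dp": [0,0,-1.9],"dr": [0,0,3.0],"gripper": 0.5}
    - {"dp": [0,0,-2.3],"dr": [0,0,3.2],"gripper": 0.5}
    - {"dp": [0,0,-2.6],"dr": [0,0,3.2],"gripper": 0.5}
    - {"dp": [0,0,-2.75],"dr": [0,0,3.2],"gripper": 0.5}
    - {"dp": [0,0,-2.75],"dr": [0,0,3.2],"gripper": 0.5}

```text
time_s: 11.72
eef_pos: [455.6, 168.5, 129.5]
tcp_rot: [[0.479, 0.842, 0.249], [0.745, -0.54, 0.392], [0.464, -0.003, -0.886]]
force: [4.0, 5.4, 1.5]
gripper_width: 62.3
```

Run:
```python
from h import *
s=snap('wrist','w12.png')
plan([455.5,169.0,35.5],60,28);st=r.state(); print(st['qpos'].round(3),st['eef_pos'],st['tcp_rot'].round(3)); print('spool',onz(s,(1,1),0))
```

```text
t 11.7667 dp [ 0.027  0.05  -2.307] dr [ 0.054 -0.082  0.512] F [-1.3  1.3 -3.3] w 62.0
[-0.366  0.218  0.164  2.338 -1.031  0.438  0.138] [454.4165662  167.00395669 127.76096654] [[ 0.479  0.843  0.246]
 [ 0.746 -0.538  0.392]
 [ 0.463 -0.004 -0.887]]
spool [385.93161035 510.41793464   0.        ]
```

View pics/w12.png

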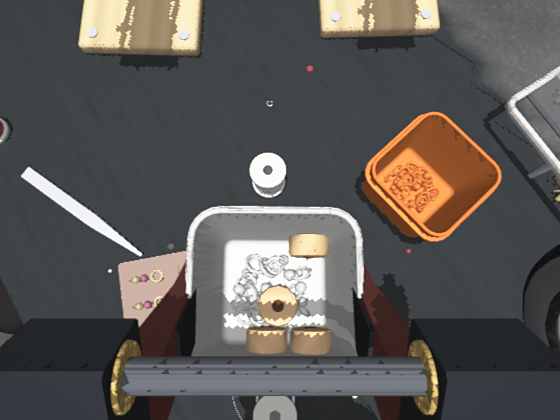

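Call:
servo_tool:
  steps:
    - {"dp": [0,0,0],"dr": [0,0,0.3],"gripper": 0.5}
    - {"dp": [0,0,0],"dr": [0,0,0.3],"gripper": 0.5}
    - {"dp": [0,0,0],"dr": [0,0,0.3],"gripper": 0.5}
    - {"dp": [0,0,0],"dr": [0,0,0.3],"gripper": 0.5}
    - {"dp": [0,0,0],"dr": [0,0,0.3],"gripper": 0.5}
    - {"dp": [0,0,0],"dr": [0,0,0.3],"gripper": 0.5}
    - {"dp": [0,0,0],"dr": [0,0,0.3],"gripper": 0.5}
    - {"dp": [0,0,0],"dr": [0,0,0.3],"gripper": 0.5}

```text
time_s: 12.43
eef_pos: [455.2, 168.1, 130.8]
tcp_rot: [[0.462, 0.854, 0.239], [0.755, -0.52, 0.399], [0.465, -0.004, -0.885]]
force: [0.0, -0.7, -1.2]
gripper_width: 62.3
```

Run:
```python
from h import *
plan([455.5,169.0,35.5],60,28);st=r.state(); print(st['qpos'].round(3),st['eef_pos'],st['tcp_rot'].round(3));
```

```text
t 12.4333 dp [ 0.008  0.022 -2.382] dr [ 0.025 -0.064  0.268] F [ 0.  -0.7 -1.2] w 62.3
[-0.38   0.218  0.186  2.33  -1.024  0.46   0.153] [455.18039739 168.13629929 130.76052558] [[ 0.462  0.854  0.239]
 [ 0.755 -0.52   0.399]
 [ 0.465 -0.004 -0.885]]
```

Call:
servo_tool:
  steps:
    - {"dp": [0,0,0.15],"dr": [0,0,-0.3],"gripper": 0.5}
    - {"dp": [0,0,0.45],"dr": [0,0,-0.5],"gripper": 0.5}
    - {"dp": [0,0,0.85],"dr": [0,0,-0.8],"gripper": 0.5}
    - {"dp": [0,0,1.35],"dr": [0,0,-1.3],"gripper": 0.5}
    - {"dp": [0,0,1.85],"dr": [0,0,-2.0],"gripper": 0.5}
    - {"dp": [0,0,2.3],"dr": [0,0,-2.7],"gripper": 0.5}
    - {"dp": [0,0,2.65],"dr": [0,0,-3.3],"gripper": 0.5}
    - {"dp": [0,0,2.75],"dr": [0,0,-3.5],"gripper": 0.5}

```text
time_s: 13.1
eef_pos: [455.7, 168.1, 242.9]
tcp_rot: [[0.669, 0.655, 0.351], [0.578, -0.755, 0.309], [0.468, -0.003, -0.884]]
force: [0.6, -0.4, -1.3]
gripper_width: 62.1
```

Call:
servo_tool:
  steps:
    - {"dp": [0,-0.15,0.3],"dr": [0,0,-1.0],"gripper": 0.5}
    - {"dp": [0,-0.4,0.7],"dr": [0,0,-2.2],"gripper": 0.5}
    - {"dp": [0.02,-0.7,1.1],"dr": [0,0,-3.4],"gripper": 0.5}
    - {"dp": [0.04,-1.0,1.4],"dr": [0,0,-4.6],"gripper": 0.5}
    - {"dp": [0.06,-1.3,1.6],"dr": [0,0,-5.8],"gripper": 0.5}
    - {"dp": [0.1,-1.6,1.65],"dr": [0,0,-6.9],"gripper": 0.5}
    - {"dp": [0.14,-1.8,1.65],"dr": [0,0,-7.7],"gripper": 0.5}
    - {"dp": [0.14,-1.9,1.65],"dr": [0,0,-8.2],"gripper": 0.5}

```text
time_s: 13.77
eef_pos: [460.8, 90.8, 307.0]
tcp_rot: [[0.885, -0.003, 0.466], [-0.005, -1.0, 0.002], [0.466, -0.004, -0.885]]
force: [0.1, -0.2, -1.1]
gripper_width: 62.1
```

Call:
servo_tool:
  steps:
    - {"dp": [0,0.4,0],"dr": [0,0,0.7],"gripper": 0.5}
    - {"dp": [0,1.0,0],"dr": [0,0,1.7],"gripper": 0.5}
    - {"dp": [-0.1,1.7,0],"dr": [0,0,2.8],"gripper": 0.5}
    - {"dp": [-0.2,2.4,-0.1],"dr": [0,0,4.0],"gripper": 0.5}
    - {"dp": [-0.3,3.1,-0.2],"dr": [0,0,5.2],"gripper": 0.5}
    - {"dp": [-0.4,3.7,-0.3],"dr": [0,0,6.3],"gripper": 0.5}
    - {"dp": [-0.5,4.2,-0.3],"dr": [0,0,7.2],"gripper": 0.5}
    - {"dp": [-0.57,4.6,-0.3],"dr": [0,0,7.7],"gripper": 0.5}

```text
time_s: 14.43
eef_pos: [437.4, 276.6, 294.0]
tcp_rot: [[0.691, 0.627, 0.359], [0.554, -0.779, 0.294], [0.464, -0.004, -0.886]]
force: [0.2, -0.4, -2.0]
gripper_width: 62.3
```

Run:
```python
from h import *
plan([413.5,318.4,121],56,28);st=r.state(); print(st['qpos'].round(3),st['eef_pos'],st['tcp_rot'].round(3));
```

```text
t 14.4333 dp [-0.596  1.044 -4.326] dr [ 0.017 -0.083  3.427] F [ 0.2 -0.4 -2. ] w 62.3
[-0.581 -0.065 -0.06   2.147 -0.045  0.578 -1.504] [437.35875527 276.6278339  294.04924756] [[ 0.691  0.627  0.359]
 [ 0.554 -0.779  0.294]
 [ 0.464 -0.004 -0.886]]
```

Call:
servo_tool:
  steps:
    - {"dp": [-0.05,0.05,-0.3],"dr": [0,0,0.5],"gripper": 0.5}
    - {"dp": [-0.15,0.2,-0.9],"dr": [0,0,1.3],"gripper": 0.5}
    - {"dp": [-0.3,0.5,-1.6],"dr": [0,0,2.2],"gripper": 0.5}
    - {"dp": [-0.45,0.8,-2.3],"dr": [0,0,3.0],"gripper": 0.5}
    - {"dp": [-0.55,1.0,-3.0],"dr": [0,0,3.4],"gripper": 0.5}
    - {"dp": [-0.6,1.05,-3.6],"dr": [0,0,3.4],"gripper": 0.5}
    - {"dp": [-0.6,1.05,-4.1],"dr": [0,0,3.4],"gripper": 0.5}
    - {"dp": [-0.6,1.05,-4.3],"dr": [0,0,3.4],"gripper": 0.5}

```text
time_s: 15.1
eef_pos: [412.4, 316.9, 119.5]
tcp_rot: [[0.503, 0.825, 0.256], [0.731, -0.565, 0.384], [0.461, -0.006, -0.887]]
force: [-0.6, -0.7, -0.8]
gripper_width: 62.0
```

Call:
servo_tool:
  steps:
    - {"dp": [0.05,-0.15,0],"dr": [0,0,0.1],"gripper": 0.5}
    - {"dp": [0.15,-0.5,0],"dr": [0,0,0.4],"gripper": 0.5}
    - {"dp": [0.3,-1.1,0],"dr": [0,0,0.8],"gripper": 0.5}
    - {"dp": [0.5,-1.8,0],"dr": [0,0,1.2],"gripper": 0.5}
    - {"dp": [0.7,-2.5,0],"dr": [0,0,1.6],"gripper": 0.5}
    - {"dp": [0.9,-3.1,0],"dr": [0,0,1.9],"gripper": 0.5}
    - {"dp": [1.0,-3.55,0],"dr": [0,0,2.1],"gripper": 0.5}
    - {"dp": [1.05,-3.74,0],"dr": [0,0,2.2],"gripper": 0.5}

```text
time_s: 15.77
eef_pos: [457.4, 164.8, 122.4]
tcp_rot: [[0.356, 0.916, 0.183], [0.811, -0.401, 0.427], [0.465, -0.003, -0.885]]
force: [0.6, 0.1, -1.2]
gripper_width: 62.0
```

Run:
```python
from h import *
plan([456,169,36],67,28);st=r.state(); print(st['qpos'].round(3),st['eef_pos'],st['tcp_rot'].round(3));
```

```text
t 15.7667 dp [-0.036  0.106 -2.159] dr [ 0.042 -0.061  0.126] F [ 0.6  0.1 -1.2] w 62.0
[ 0.198  0.297 -0.423  2.26  -0.718  0.424  0.028] [457.43018185 164.76013056 122.37427649] [[ 0.356  0.916  0.183]
 [ 0.811 -0.401  0.427]
 [ 0.465 -0.003 -0.885]]
```

Call:
servo_tool:
  steps:
    - {"dp": [-0.04,0.1,-0.3],"dr": [0.04,-0.06,0.1],"gripper": 0.5}
    - {"dp": [-0.04,0.1,-0.7],"dr": [0.04,-0.06,0.1],"gripper": 0.5}
    - {"dp": [-0.04,0.1,-1.1],"dr": [0.04,-0.06,0.1],"gripper": 0.5}
    - {"dp": [-0.04,0.1,-1.45],"dr": [0.04,-0.06,0.1],"gripper": 0.5}
    - {"dp": [-0.04,0.1,-1.75],"dr": [0.04,-0.06,0.1],"gripper": 0.5}
    - {"dp": [-0.04,0.1,-2.0],"dr": [0.04,-0.06,0.1],"gripper": 0.5}
    - {"dp": [-0.04,0.1,-2.14],"dr": [0.04,-0.06,0.1],"gripper": 0.5}
    - {"dp": [-0.04,0.1,-2.14],"dr": [0.04,-0.06,0.1],"gripper": 0.5}

```text
time_s: 16.43
eef_pos: [453.7, 172.6, 36.0]
tcp_rot: [[0.345, 0.921, 0.18], [0.813, -0.389, 0.433], [0.469, -0.003, -0.883]]
force: [0.7, 0.2, -1.2]
gripper_width: 61.9
```

Run:
```python
from h import *
plan([456,169,36],67,28);st=r.state(); print(st['qpos'].round(3),st['eef_pos'],st['tcp_rot'].round(3)); 
snap('wrist','w13.png')
b=snap('side','d13.png')['img'][130:250,160:320]; cv2.imwrite('pics/c17.png',cv2.resize(b,None,fx=5,fy=5,interpolation=cv2.INTER_CUBIC))
```

```text
t 16.4333 dp [ 0.057 -0.089  0.   ] dr [-0.011 -0.029 -0.024] F [ 0.7  0.2 -1.2] w 61.9
[ 0.3    0.529 -0.583  2.304 -0.856  0.165  0.254] [453.71170552 172.56030735  35.99521492] [[ 0.345  0.921  0.18 ]
 [ 0.813 -0.389  0.433]
 [ 0.469 -0.003 -0.883]]
```

View pics/w13.png

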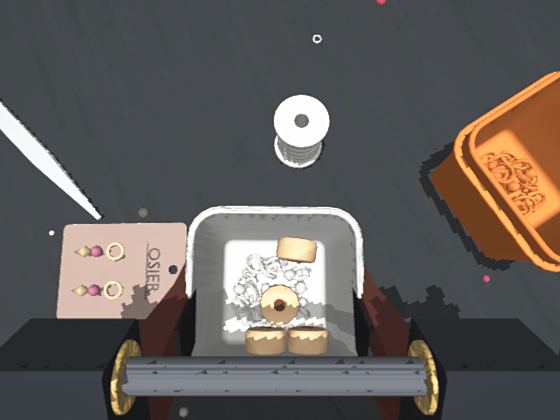

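View pics/c17.png

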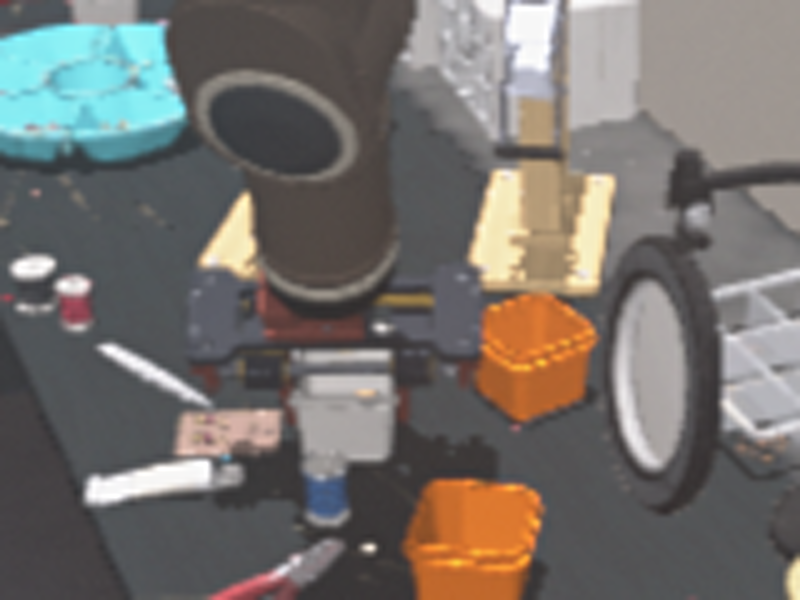

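Call:
servo_tool:
  steps:
    - {"dp": [0,0,-0.02],"dr": [0,0,0],"gripper": 0.5}
    - {"dp": [0,0,-0.02],"dr": [0,0,0],"gripper": 0.5}
    - {"dp": [0,0,-0.02],"dr": [0,0,0],"gripper": 0.75}
    - {"dp": [0,0,-0.02],"dr": [0,0,0],"gripper": 0.85}
    - {"dp": [0,0,-0.02],"dr": [0,0,0],"gripper": 0.97}
    - {"dp": [0,0,-0.02],"dr": [0,0,0],"gripper": 0.97}
    - {"dp": [0,0,-0.02],"dr": [0,0,0],"gripper": 0.97}
    - {"dp": [0,0,-0.02],"dr": [0,0,0],"gripper": 0.97}

```text
time_s: 17.2
eef_pos: [454.6, 172.0, 36.2]
tcp_rot: [[0.344, 0.921, 0.183], [0.813, -0.389, 0.433], [0.47, -0.0, -0.883]]
force: [0.1, 0.3, -0.1]
gripper_width: 84.9
```

Call:
servo_tool:
  steps:
    - {"dp": [0,0,0.2],"dr": [0,0,0],"gripper": 0.97}
    - {"dp": [0,0,0.6],"dr": [0,0,0],"gripper": 0.97}
    - {"dp": [0,0,1.1],"dr": [0,0,0],"gripper": 0.97}
    - {"dp": [0,0,1.7],"dr": [-0.6,0.25,0],"gripper": 0.97}
    - {"dp": [0,0,2.2],"dr": [-1.6,0.7,0],"gripper": 0.97}
    - {"dp": [0,0,2.4],"dr": [-2.8,1.2,0],"gripper": 0.97}
    - {"dp": [0,0,2.4],"dr": [-4.0,1.7,0],"gripper": 0.97}
    - {"dp": [0,0,2.4],"dr": [-5.16,2.18,0],"gripper": 0.97}

```text
time_s: 17.87
eef_pos: [455.1, 170.7, 133.7]
tcp_rot: [[0.388, 0.921, 0.038], [0.916, -0.389, 0.096], [0.103, -0.003, -0.995]]
force: [-0.2, 0.2, -1.4]
gripper_width: 85.2
```

Run:
```python
from h import *; import pickle
s=snap('wrist','w14.png'); pickle.dump(s,open('w14.pkl','wb'))
plan([455.0,171,33],67,0);st=r.state(); print(st['qpos'].round(3),st['eef_pos'],st['tcp_rot'].round(3));
```

```text
t 17.9167 dp [-0.027 -0.134 -2.534] dr [-1.019  0.432 -0.076] F [4.1 3.4 2.2] w 85.3
[-0.429  0.281  0.008  2.087 -0.105  0.705 -0.738] [456.07624079 176.36544444 134.37123525] [[ 0.383  0.923  0.037]
 [ 0.919 -0.385  0.089]
 [ 0.096  0.    -0.995]]
```

View pics/w14.png

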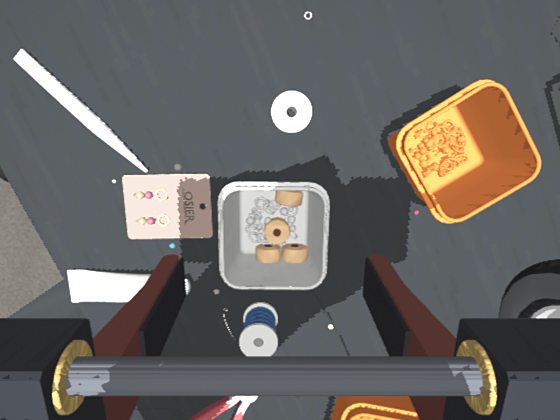

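Run:
```python
from h import *; import pickle
s=pickle.load(open('w14.pkl','rb')); 
m=[onz(s,p,55)[:2] for p in [(219,182),(329,182),(329,289),(219,289)]]
for a in m: print(a.round(1))
print(np.mean(m,0), [np.linalg.norm(m[i]-m[i-1]).round(1) for i in range(4)], np.degrees(np.arctan2(*(m[0]-m[3])[::-1])))
plan([454.6,172,70],67,0);st=r.state();print(st['eef_pos'],st['joint_vel'].round(2))
a=s['img'][170:300,205:345];cv2.imwrite('pics/c18.png',cv2.resize(a,None,fx=4,fy=4,interpolation=cv2.INTER_CUBIC))
```

```text
[438.1 221.9]
[500.  195.7]
[474.7 130.6]
[408.9 158.4]
[455.43169092 176.62327412] [np.float64(69.9), np.float64(67.3), np.float64(69.8), np.float64(71.4)] 65.33913084917374
t 17.9167 dp [-0.037 -0.109 -1.609] dr [-1.019  0.432 -0.076] F [4.1 3.4 2.2] w 85.3
[456.07624079 176.36544444 134.37123525] [ 0.14  0.   -0.13  0.08 -0.4  -0.2   0.53]
```

View pics/c18.png

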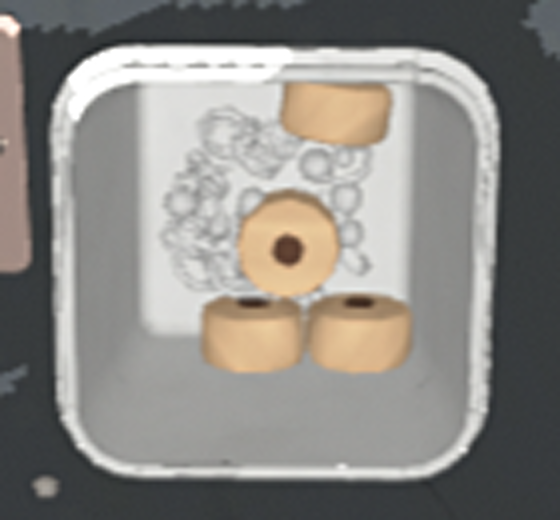

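Call:
servo_tool:
  steps:
    - {"dp": [-0.01,-0.05,0],"dr": [-1.02,0.43,-0.08],"gripper": 1}
    - {"dp": [-0.01,-0.05,0],"dr": [-1.02,0.43,-0.08],"gripper": 1}
    - {"dp": [-0.01,-0.05,0],"dr": [-1.02,0.43,-0.08],"gripper": 1}
    - {"dp": [-0.01,-0.05,0],"dr": [-1.02,0.43,-0.08],"gripper": 1}
    - {"dp": [-0.01,-0.05,0],"dr": [-1.02,0.43,-0.08],"gripper": 1}
    - {"dp": [-0.01,-0.05,0],"dr": [-1.02,0.43,-0.08],"gripper": 1}
    - {"dp": [-0.01,-0.05,0],"dr": [-1.02,0.43,-0.08],"gripper": 1}
    - {"dp": [-0.01,-0.05,0],"dr": [-1.02,0.43,-0.08],"gripper": 1}

```text
time_s: 18.58
eef_pos: [453.9, 169.5, 131.8]
tcp_rot: [[0.395, 0.919, -0.003], [0.919, -0.395, 0.013], [0.01, -0.007, -1.0]]
force: [0.1, 0.0, 0.6]
gripper_width: 87.9
```

Run:
```python
from h import *; import pickle
s=snap('wrist','w15.png'); pickle.dump(s,open('w15.pkl','wb'))
plan([454.6,172,33],67,0);st=r.state();print(st['eef_pos'],st['joint_vel'].round(2),st['qpos'].round(2))
a=s['img'][190:360,190:360];cv2.imwrite('pics/c19.png',cv2.resize(a,None,fx=3.5,fy=3.5,interpolation=cv2.INTER_CUBIC))
```

```text
t 18.6333 dp [ 0.018  0.058 -2.469] dr [-0.142 -0.029  0.045] F [-0.   0.3 -0.2] w 87.9
[453.86172654 169.69606786 131.77434261] [-0.01  0.   -0.   -0.    0.    0.   -0.  ] [-0.48  0.31  0.04  2.05 -0.03  0.78 -0.83]
```

View pics/c19.png

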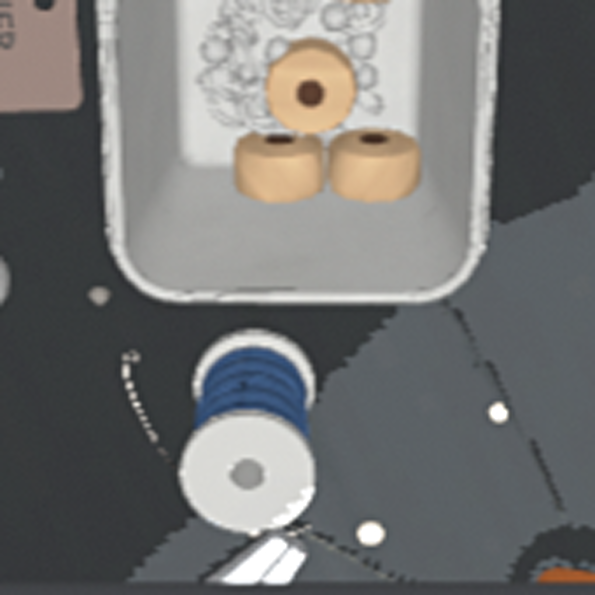

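Run:
```python
from h import *; import pickle
s=pickle.load(open('w15.pkl','rb')); c=np.radians(67);n=np.array([np.cos(c),np.sin(c)]);t=np.array([n[1],-n[0]])
cv2.imwrite('pics/c20.png',s['img'][120:300,180:370].repeat(3,0).repeat(3,1))
e=np.array([453.9,169.7])
for p in [(240,275),(300,275),(219,220),(331,220),(219.5,240),(331.5,240)]:
    q=onz(s,p,55)[:2]; print(p,q.round(1),((q-e)@n).round(1),((q-e)@t).round(1))
```

```text
(240, 275) [420.8 154.2] -27.2 -24.4
(300, 275) [456.4 139. ] -27.3 14.3
(219, 220) [424.6 193.2] 10.2 -36.2
(331, 220) [488.  166.1] 10.0 32.8
(219.5, 240) [419.2 181.2] -3.0 -36.5
(331.5, 240) [483.6 153.7] -3.1 33.6
```

View pics/c20.png

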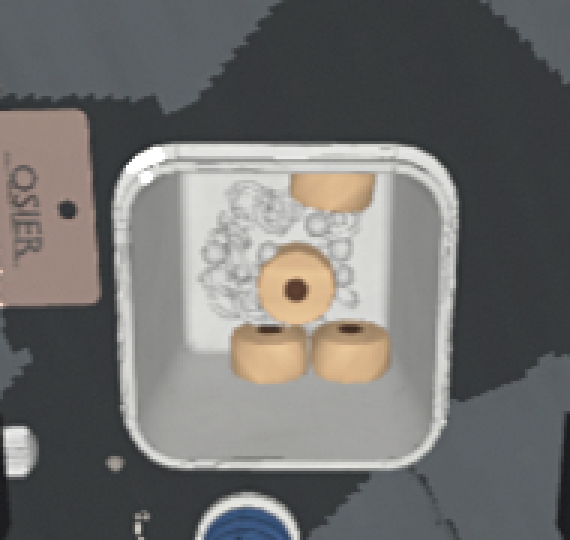

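Run:
```python
from h import *; import pickle
s=pickle.load(open('w15.pkl','rb')); c=np.radians(67);n=np.array([np.cos(c),np.sin(c)]);t=np.array([n[1],-n[0]])
e=np.array([453.9,169.7])
f=lambda p,z:((onz(s,p,z)[:2]-e)@n).round(1)
print('top',f((275,168),55),'bot',f((275,275),55))
print('blue spool',onz(s,(260.6,325),37).round(1), 'side/scene ~ (415,100)')
s=pickle.load(open('w14.pkl','rb'));print('white',onz(s,(292,112),36),'blue',onz(s,(257,342),37))
for n_ in ['scene','side']:
    q=snap(n_,n_+'16.png'); pickle.dump(q,open(n_+'16.pkl','wb'))
a=cv2.imread('pics/scene16.png')[215:275,240:310]; b=cv2.imread('pics/side16.png')[180:240,200:270]
cv2.imwrite('pics/c21.png',cv2.resize(np.hstack([a,b]),None,fx=5.7,fy=5.7,interpolation=cv2.INTER_CUBIC))
```

```text
top 42.5 bot -27.2
blue spool [412.5 104.3  37. ] side/scene ~ (415,100)
white [496.12325428 243.37515729  36.        ] blue [411.51190865 104.54142142  37.        ]
```

View pics/c21.png

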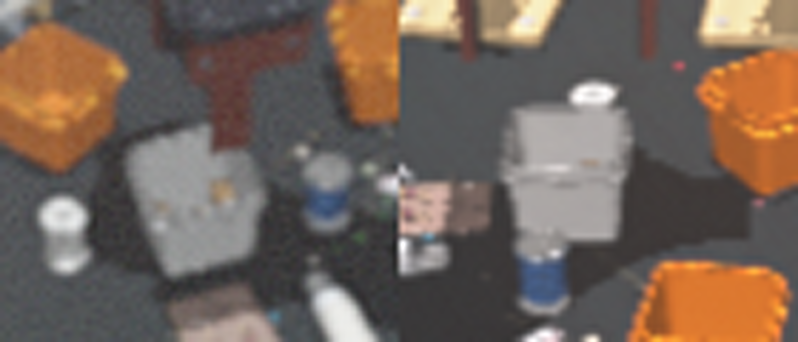

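Call:
servo_tool:
  steps:
    - {"dp": [0.04,0.09,-0.2],"dr": [-0.1,0,0],"gripper": 1}
    - {"dp": [0.04,0.09,-0.7],"dr": [-0.14,-0.03,0.04],"gripper": 1}
    - {"dp": [0.04,0.09,-1.2],"dr": [-0.14,-0.03,0.04],"gripper": 1}
    - {"dp": [0.04,0.09,-1.7],"dr": [-0.14,-0.03,0.04],"gripper": 1}
    - {"dp": [0.04,0.09,-2.1],"dr": [-0.14,-0.03,0.04],"gripper": 1}
    - {"dp": [0.04,0.09,-2.35],"dr": [-0.14,-0.03,0.04],"gripper": 1}
    - {"dp": [0.04,0.09,-2.45],"dr": [-0.14,-0.03,0.04],"gripper": 1}
    - {"dp": [0.04,0.09,-2.45],"dr": [-0.14,-0.03,0.04],"gripper": 1}

```text
time_s: 19.4
eef_pos: [454.9, 174.0, 32.8]
tcp_rot: [[0.39, 0.921, -0.002], [0.921, -0.39, -0.001], [-0.002, -0.001, -1.0]]
force: [0.1, 0.0, -1.1]
gripper_width: 87.8
```

Call:
servo_tool:
  grip_force: 20
  steps:
    - {"dp": [0,0,0],"dr": [0,0,0],"gripper": 0.85}
    - {"dp": [0,0,0],"dr": [0,0,0],"gripper": 0.75}
    - {"dp": [0,0,0],"dr": [0,0,0],"gripper": 0.6}
    - {"dp": [0,0,0],"dr": [0,0,0],"gripper": 0.5}
    - {"dp": [0,0,0],"dr": [0,0,0],"gripper": 0.5}
    - {"dp": [0,0,0],"dr": [0,0,0],"gripper": 0.5}
    - {"dp": [0,0,0],"dr": [0,0,0],"gripper": 0.5}
    - {"dp": [0,0,0],"dr": [0,0,0],"gripper": 0.5}

```text
time_s: 20.07
eef_pos: [455.8, 174.1, 34.4]
tcp_rot: [[0.39, 0.921, 0.001], [0.921, -0.39, 0.0], [0.0, 0.001, -1.0]]
force: [-0.5, -0.0, 6.7]
gripper_width: 61.9
```

Run:
```python
from h import *; import pickle
s=snap('wrist','w17.png')
plan([455,172,200],82,0);st=r.state();print(st['eef_pos'],st['tcp_rot'].round(3),st['qpos'].round(2))
```

```text
t 20.1167 dp [-0.019 -0.053  4.14 ] dr [-2.000e-03  1.000e-02  2.992e+00] F [-0.4 -0.   6.5] w 61.9
[455.75557689 174.10241558  34.40064221] [[ 0.39   0.921  0.001]
 [ 0.921 -0.39   0.   ]
 [ 0.     0.001 -1.   ]] [-0.49  0.48  0.03  2.11 -0.03  0.56 -0.84]
```

View pics/w17.png

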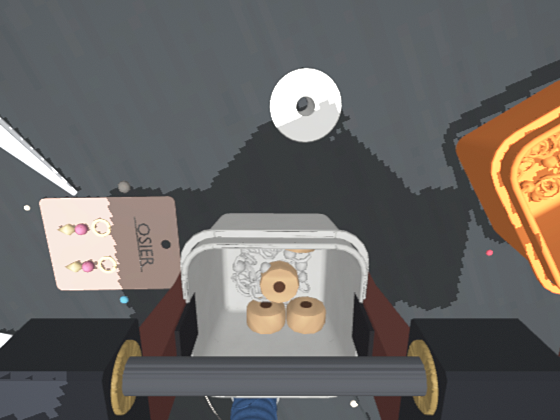

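Call:
servo_tool:
  steps:
    - {"dp": [0,0,0.1],"dr": [0,0,0],"gripper": 0.5}
    - {"dp": [0,0,0.5],"dr": [0,0,0],"gripper": 0.5}
    - {"dp": [0,0,1.2],"dr": [0,0,0],"gripper": 0.5}
    - {"dp": [0,0,2.0],"dr": [0,0,0.4],"gripper": 0.5}
    - {"dp": [0,-0.1,2.9],"dr": [0,0,1],"gripper": 0.5}
    - {"dp": [0,-0.3,3.8],"dr": [0,0,1.7],"gripper": 0.5}
    - {"dp": [0,-0.7,4.5],"dr": [0,0,2.4],"gripper": 0.5}
    - {"dp": [0,-1.2,4.8],"dr": [0,0,3],"gripper": 0.5}

```text
time_s: 20.78
eef_pos: [456.5, 126.8, 229.9]
tcp_rot: [[0.133, 0.991, 0.005], [0.991, -0.133, 0.002], [0.003, 0.005, -1.0]]
force: [1.1, 0.3, -1.8]
gripper_width: 61.4
```

Call:
servo_tool:
  steps:
    - {"dp": [0,-0.6,0.1],"dr": [0,0,0],"gripper": 0.5}
    - {"dp": [0,-1.3,0.1],"dr": [0,0,0],"gripper": 0.5}
    - {"dp": [0,-2.1,0.1],"dr": [0,0,0],"gripper": 0.5}
    - {"dp": [0,-2.9,0.1],"dr": [0,0,0],"gripper": 0.5}
    - {"dp": [0,-3.7,0.1],"dr": [0,0,0],"gripper": 0.5}
    - {"dp": [0,-4.5,0.1],"dr": [0,0,0],"gripper": 0.5}
    - {"dp": [0.1,-5.3,0.1],"dr": [0,0,0],"gripper": 0.5}
    - {"dp": [0.2,-6.0,0.1],"dr": [0,0,0],"gripper": 0.5}

```text
time_s: 21.45
eef_pos: [462.6, -116.2, 230.0]
tcp_rot: [[0.139, 0.99, 0.0], [0.99, -0.139, -0.001], [-0.001, 0.0, -1.0]]
force: [1.0, 0.5, -0.8]
gripper_width: 61.8
```

Call:
servo_tool:
  steps:
    - {"dp": [0.1,-0.5,0],"dr": [0,0,0],"gripper": 0.5}
    - {"dp": [0.2,-1.1,0],"dr": [0,0,0],"gripper": 0.5}
    - {"dp": [0.3,-1.7,0],"dr": [0,0,0],"gripper": 0.5}
    - {"dp": [0.4,-2.3,0],"dr": [0,0,0],"gripper": 0.5}
    - {"dp": [0.5,-2.8,0],"dr": [0,0,0],"gripper": 0.5}
    - {"dp": [0.6,-3.2,0],"dr": [0,0,0],"gripper": 0.5}
    - {"dp": [0.6,-3.4,0],"dr": [0,0,0],"gripper": 0.5}
    - {"dp": [0.6,-3.4,0],"dr": [0,0,0],"gripper": 0.5}

```text
time_s: 22.12
eef_pos: [486.6, -251.7, 229.5]
tcp_rot: [[0.141, 0.99, -0.001], [0.99, -0.141, -0.001], [-0.001, -0.001, -1.0]]
force: [-0.3, -1.0, -2.7]
gripper_width: 61.9
```

Run:
```python
from h import *; import pickle
s=snap('wrist','w18.png'); pickle.dump(s,open('w18.pkl','wb'))
plan([514,-312.5,90],82,0);st=r.state();print(st['eef_pos'],st['tcp_rot'].round(3),st['qpos'].round(2))
```

```text
t 22.1667 dp [ 0.68  -1.556 -3.487] dr [ 0.001 -0.008  0.007] F [ 0.1  0.2 -0.7] w 61.7
[ 486.7924406  -250.26849963  229.48663047] [[ 0.14   0.99  -0.001]
 [ 0.99  -0.14  -0.   ]
 [-0.    -0.001 -1.   ]] [ 0.14  0.29  0.3   1.82 -0.1   1.05  0.34]
```

View pics/w18.png

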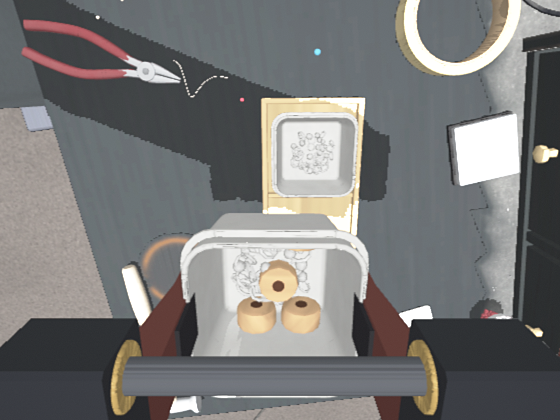

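Run:
```python
from h import *; import pickle
s=pickle.load(open('w18.pkl','rb'))
f=lambda p,z:onz(s,p,z)[:2]
A,B=f((262,98),16),f((365,98),16); L=f((263,225),16); Rr=f((357,228),16); R2=f((362,150),16)
print(A,B,np.linalg.norm(B-A),'L',L,'R',Rr,R2, 'ang',np.degrees(np.arctan2(*(A-L)[::-1])),np.degrees(np.arctan2(*(B-A)[::-1])))
a=np.radians(82.0); ux=np.array([np.cos(a),np.sin(a)])
print('center est', (A+B)/2-135*ux)
d=pickle.load(open('d0.pkl','rb'))['side']; k=lambda x,y:(270+x*.3,250+y*.3)
C=[onz(d,k(x,y),16)[:2] for x,y in [(58,92),(160,55),(340,338),(205,382)]]; print('side mean',np.mean(C,0))
q=snap('side','d18.png'); pickle.dump(q,open('d18.pkl','wb'))
a=q['img'][230:380,260:400]; cv2.imwrite('pics/c22.png',cv2.resize(a,None,fx=4,fy=4,interpolation=cv2.INTER_CUBIC))
a=s['img'][85:245,240:400]; cv2.imwrite('pics/c23.png',cv2.resize(a,None,fx=3.5,fy=3.5,interpolation=cv2.INTER_CUBIC))
```

```text
[ 485.52080513 -171.27020201] [ 577.69900371 -184.46303476] 93.11751247056543 L [ 468.06938509 -291.94505021] R [ 561.08151217 -308.4423136 ] [ 571.65450219 -230.97692862] ang 81.77120609015981 -8.145037216524797
center est [ 512.82153579 -311.55280767]
side mean [ 513.73007839 -312.65044681]
```

View pics/c22.png

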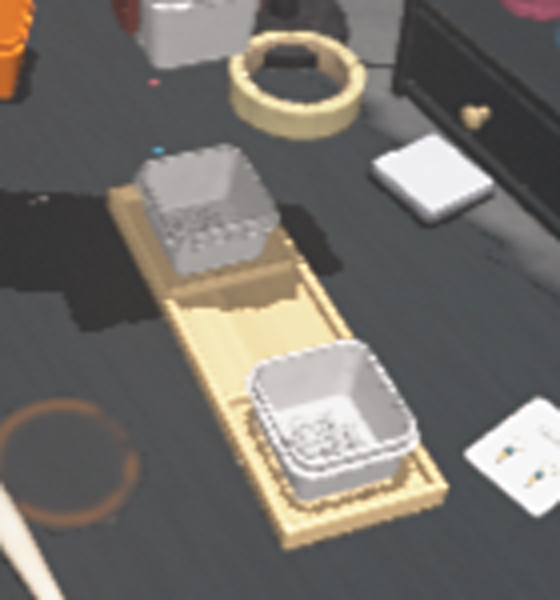

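View pics/c23.png

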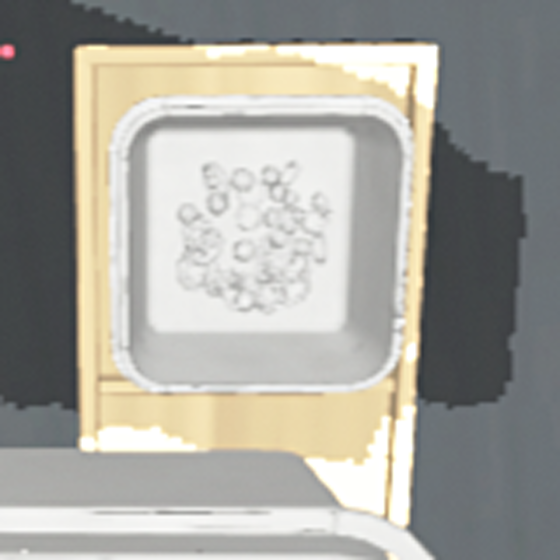

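Call:
servo_tool:
  steps:
    - {"dp": [0.1,-0.3,0],"dr": [0,0,0],"gripper": 0.5}
    - {"dp": [0.3,-0.7,-0.1],"dr": [0,0,0],"gripper": 0.5}
    - {"dp": [0.5,-1.2,-0.4],"dr": [0,0,0],"gripper": 0.5}
    - {"dp": [0.65,-1.5,-1.0],"dr": [0,0,0],"gripper": 0.5}
    - {"dp": [0.66,-1.54,-1.8],"dr": [0,0,0],"gripper": 0.5}
    - {"dp": [0.66,-1.54,-2.6],"dr": [0,0,0],"gripper": 0.5}
    - {"dp": [0.66,-1.54,-3.2],"dr": [0,0,0],"gripper": 0.5}
    - {"dp": [0.66,-1.54,-3.36],"dr": [0,0,0],"gripper": 0.5}

```text
time_s: 22.88
eef_pos: [512.0, -310.0, 91.3]
tcp_rot: [[0.137, 0.991, -0.005], [0.991, -0.137, 0.002], [0.002, -0.006, -1.0]]
force: [-0.3, 0.3, -0.9]
gripper_width: 62.2
```

Run:
```python
from h import *; import pickle
plan([513.3,-312.1,40],82,0);st=r.state();print(st['eef_pos'],st['tcp_rot'].round(3),st['joint_vel'].round(2))
q=snap('side','d19.png'); q2=snap('scene','s19.png')
a=q['img'][230:380,250:400]; b=q2['img'][130:230,290:420]
cv2.imwrite('pics/c24.png',np.hstack([cv2.resize(a,(450,450),interpolation=cv2.INTER_CUBIC),cv2.copyMakeBorder(cv2.resize(b,(350,269)),0,181,0,0,0)]))
snap('wrist','w19.png')
```

```text
t 22.8833 dp [ 0.031 -0.053 -1.283] dr [-0.029 -0.061 -0.024] F [-0.3  0.3 -0.9] w 62.2
[ 512.04318858 -309.99743419   91.30124059] [[ 0.137  0.991 -0.005]
 [ 0.991 -0.137  0.002]
 [ 0.002 -0.006 -1.   ]] [ 0.02  0.05 -0.02  0.01 -0.02 -0.08  0.02]
```

View pics/c24.png

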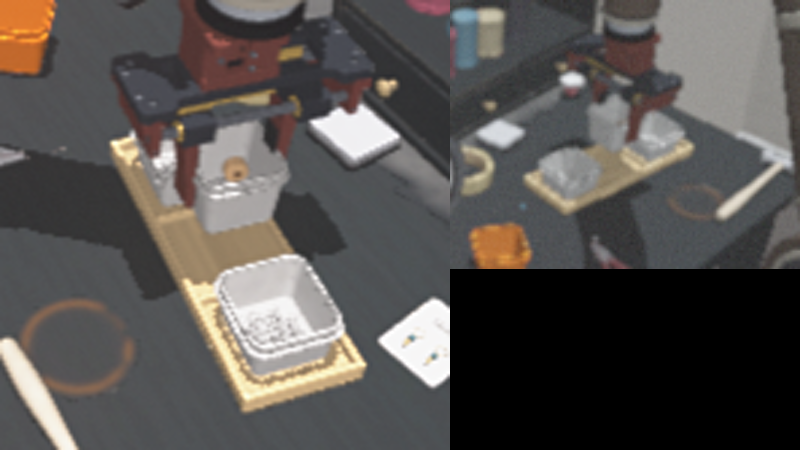

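View pics/w19.png

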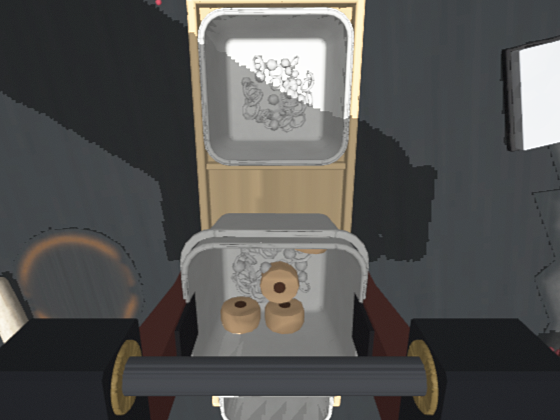

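Call:
servo_tool:
  steps:
    - {"dp": [0,0,-0.1],"dr": [0,0,0],"gripper": 0.5}
    - {"dp": [0,0,-0.35],"dr": [0,0,0],"gripper": 0.5}
    - {"dp": [0,0,-0.65],"dr": [0,0,0],"gripper": 0.5}
    - {"dp": [0,0,-0.95],"dr": [0,0,0],"gripper": 0.5}
    - {"dp": [0,0,-1.1],"dr": [0,0,0],"gripper": 0.5}
    - {"dp": [0,0,-1.15],"dr": [0,0,0],"gripper": 0.5}
    - {"dp": [0,0,-1.15],"dr": [0,0,0],"gripper": 0.5}
    - {"dp": [0,0,-1.15],"dr": [0,0,0],"gripper": 0.5}

```text
time_s: 23.7
eef_pos: [513.7, -311.8, 49.3]
tcp_rot: [[0.139, 0.99, -0.0], [0.99, -0.139, -0.0], [-0.0, -0.0, -1.0]]
force: [0.2, -0.7, -0.9]
gripper_width: 62.2
```

Run:
```python
from h import *; import pickle
plan([513.3,-312.1,40],82,0);st=r.state();print(st['eef_pos'],st['tcp_rot'].round(3),st['joint_vel'].round(2))
q=snap('side','d20.png')
a=q['img'][230:380,250:400]
cv2.imwrite('pics/c25.png',cv2.resize(a,(600,600),interpolation=cv2.INTER_CUBIC))
```

```text
t 23.7 dp [-0.011 -0.007 -0.232] dr [ 0.005 -0.001 -0.007] F [ 0.2 -0.7 -0.9] w 62.2
[ 513.74985437 -311.82838891   49.26381305] [[ 0.139  0.99  -0.   ]
 [ 0.99  -0.139 -0.   ]
 [-0.    -0.    -1.   ]] [-0.   -0.01  0.   -0.    0.    0.   -0.  ]
```

View pics/c25.png

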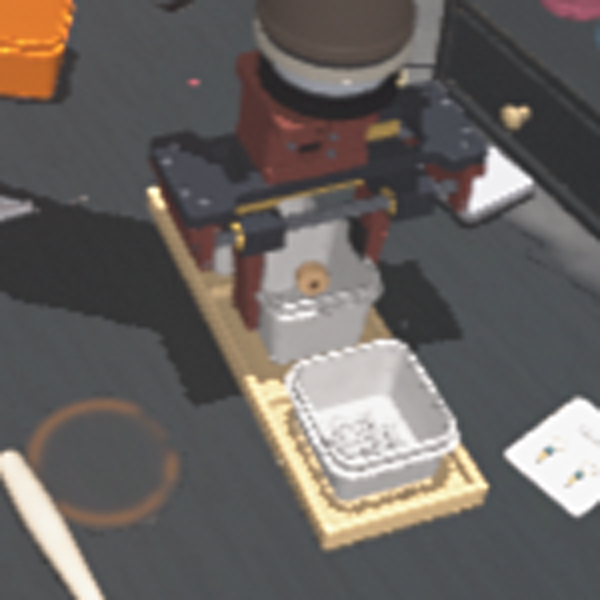

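Call:
servo_tool:
  steps:
    - {"dp": [0,0,-0.05],"dr": [0,0,0],"gripper": 0.5}
    - {"dp": [0,0,-0.1],"dr": [0,0,0],"gripper": 0.5}
    - {"dp": [0,0,-0.15],"dr": [0,0,0],"gripper": 0.5}
    - {"dp": [0,0,-0.19],"dr": [0,0,0],"gripper": 0.5}
    - {"dp": [0,0,-0.22],"dr": [0,0,0],"gripper": 0.5}
    - {"dp": [0,0,-0.235],"dr": [0,0,0],"gripper": 0.5}
    - {"dp": [0,0,-0.24],"dr": [0,0,0],"gripper": 0.5}
    - {"dp": [0,0,-0.24],"dr": [0,0,0],"gripper": 0.5}

```text
time_s: 24.42
eef_pos: [513.8, -311.7, 39.7]
tcp_rot: [[0.138, 0.99, 0.0], [0.99, -0.138, -0.0], [-0.0, 0.0, -1.0]]
force: [0.2, -0.1, -0.6]
gripper_width: 62.1
```

Call:
servo_tool:
  steps:
    - {"dp": [0,0,-0.01],"dr": [0,0,0],"gripper": 0.5}
    - {"dp": [0,0,-0.02],"dr": [0,0,0],"gripper": 0.5}
    - {"dp": [0,0,-0.03],"dr": [0,0,0],"gripper": 0.5}
    - {"dp": [0,0,-0.03],"dr": [0,0,0],"gripper": 0.5}
    - {"dp": [0,0,-0.03],"dr": [0,0,0],"gripper": 0.5}
    - {"dp": [0,0,-0.03],"dr": [0,0,0],"gripper": 0.5}
    - {"dp": [0,0,-0.03],"dr": [0,0,0],"gripper": 0.5}
    - {"dp": [0,0,-0.03],"dr": [0,0,0],"gripper": 0.5}

```text
time_s: 25.08
eef_pos: [513.8, -311.8, 39.5]
tcp_rot: [[0.139, 0.99, 0.001], [0.99, -0.139, -0.0], [-0.0, 0.001, -1.0]]
force: [-2.9, 0.9, 7.5]
gripper_width: 62.2
```

Contact with the floor (force up to +7.5 N). Release.

Call:
servo_tool:
  steps:
    - {"dp": [0,0,0],"dr": [0,0,0],"gripper": 0.72}
    - {"dp": [0,0,0],"dr": [0,0,0],"gripper": 0.78}
    - {"dp": [0,0,0.02],"dr": [0,0,0],"gripper": 0.84}
    - {"dp": [0,0,0.02],"dr": [0,0,0],"gripper": 0.9}
    - {"dp": [0,0,0.02],"dr": [0,0,0],"gripper": 0.97}
    - {"dp": [0,0,0.02],"dr": [0,0,0],"gripper": 0.97}
    - {"dp": [0,0,0.02],"dr": [0,0,0],"gripper": 0.97}
    - {"dp": [0,0,0.02],"dr": [0,0,0],"gripper": 0.97}

```text
time_s: 25.75
eef_pos: [513.7, -311.7, 39.3]
tcp_rot: [[0.138, 0.99, 0.0], [0.99, -0.138, -0.0], [-0.0, 0.0, -1.0]]
force: [0.7, 0.1, 0.4]
gripper_width: 85.5
```

Call:
servo_tool:
  steps:
    - {"dp": [0,0,0.2],"dr": [0,0,0],"gripper": 0.97}
    - {"dp": [0,0,0.6],"dr": [0,0,0],"gripper": 0.97}
    - {"dp": [0,0,1.2],"dr": [0,0,0],"gripper": 0.97}
    - {"dp": [0,0,1.9],"dr": [0,0,0],"gripper": 0.97}
    - {"dp": [0,0,2.7],"dr": [0,0,0],"gripper": 0.97}
    - {"dp": [0,0,3.4],"dr": [0,0,0],"gripper": 0.97}
    - {"dp": [0,0,3.8],"dr": [0,0,0],"gripper": 0.97}
    - {"dp": [0,0,3.8],"dr": [0,0,0],"gripper": 0.97}

```text
time_s: 26.42
eef_pos: [515.5, -312.9, 196.2]
tcp_rot: [[0.139, 0.99, 0.007], [0.99, -0.139, -0.003], [-0.002, 0.007, -1.0]]
force: [1.3, -0.3, -0.8]
gripper_width: 85.0
```

Run:
```python
from h import *; import pickle
st=r.state();print(st['time_s'],st['eef_pos'],st['force'].round(1),st['gripper_width'])
W=snap('wrist','w21.png'); q=snap('side','d21.png'); q2=snap('scene','s21.png')
pickle.dump((W,q,q2),open('f.pkl','wb'))
a=q['img'][230:380,250:400]; b=q2['img'][130:230,290:420]
cv2.imwrite('pics/c26.png',np.hstack([cv2.resize(a,(450,450),interpolation=cv2.INTER_CUBIC),cv2.copyMakeBorder(cv2.resize(b,(350,269)),0,181,0,0,0)]))
```

```text
26.4167 [ 515.47309962 -312.94984365  196.23183785] [ 1.3 -0.3 -0.8] 85.00498797539444
```

View pics/c26.png

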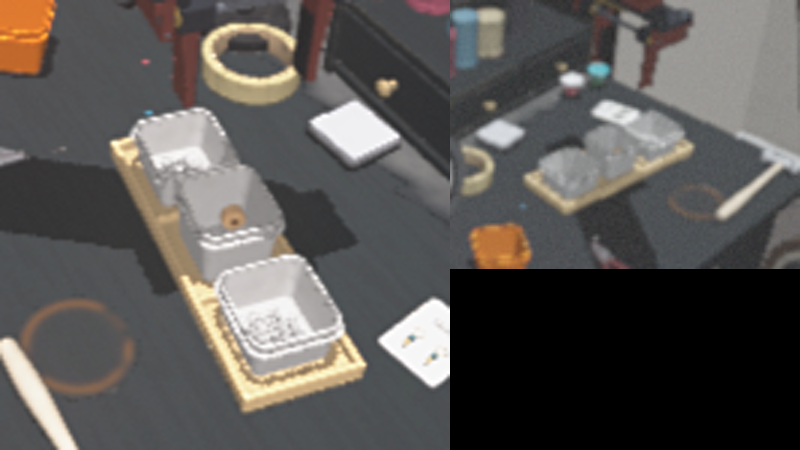

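View pics/w21.png

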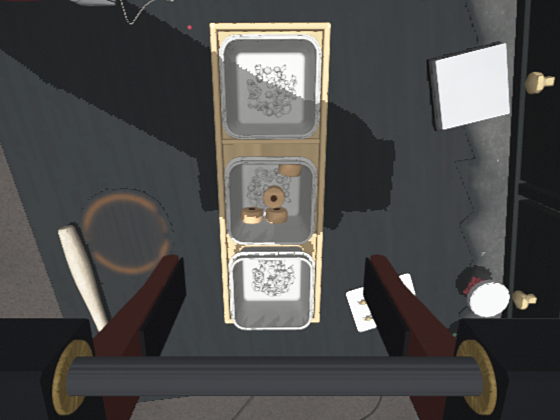

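View pics/s21.png

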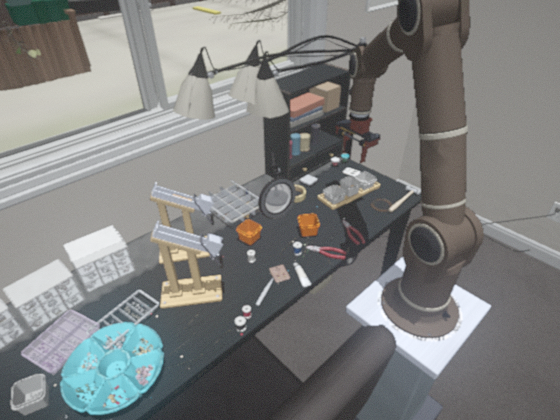

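Run:
```python
from h import *; import pickle
W,q,q2=pickle.load(open('f.pkl','rb'))
f=lambda p,z:onz(W,p,z)[:2]
def c(ps,z):
    m=[f(p,z) for p in ps]; return np.mean(m,0).round(1),[np.linalg.norm(m[i]-m[i-1]).round(0) for i in range(4)]
print('tub',c([(225,157),(320,157),(318,245),(226,245)],60))
print('lowL',c([(219,36),(322,36),(319,138),(221,138)],46))
print('lowR',c([(228,253),(314,253),(312,330),(232,330)],46))
C=[f(p,16) for p in [(210,24),(331,24),(321,322),(223,324)]]; print('caddy',[a.round(1) for a in C],np.mean(C,0).round(1),np.linalg.norm(C[0]-C[3]))
# upright check in side view
a=cv2.resize(W['img'][145:260,205:340],None,fx=4.5,fy=4.5,interpolation=cv2.INTER_CUBIC);cv2.imwrite('pics/c27.png',a)
g=q['img'][260:350,285:370]; cv2.imwrite('pics/c28.png',cv2.resize(g,None,fx=6,fy=6,interpolation=cv2.INTER_CUBIC))
cc=q2['img'][175:270,140:260]; cv2.imwrite('pics/c29.png',cv2.resize(cc,None,fx=5,fy=5,interpolation=cv2.INTER_CUBIC))
```

```text
tub (array([ 514.1, -309.3]), [np.float64(71.0), np.float64(70.0), np.float64(71.0), np.float64(73.0)])
lowL (array([ 524.4, -226.6]), [np.float64(71.0), np.float64(73.0), np.float64(72.0), np.float64(75.0)])
lowR (array([ 501.3, -394.8]), [np.float64(76.0), np.float64(73.0), np.float64(76.0), np.float64(72.0)])
caddy [array([ 484.9, -172.6]), array([ 577.8, -185.6]), array([ 542.9, -451.2]), array([ 446.3, -439.5])] [ 513.  -312.2] 269.6863446652674
```

View pics/c27.png

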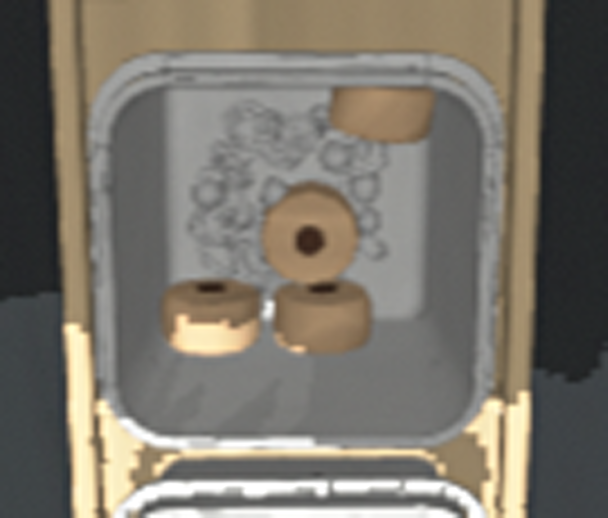

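View pics/c28.png

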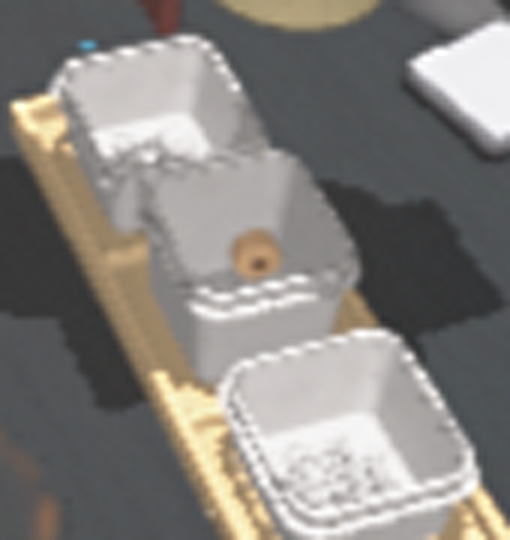

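View pics/c29.png

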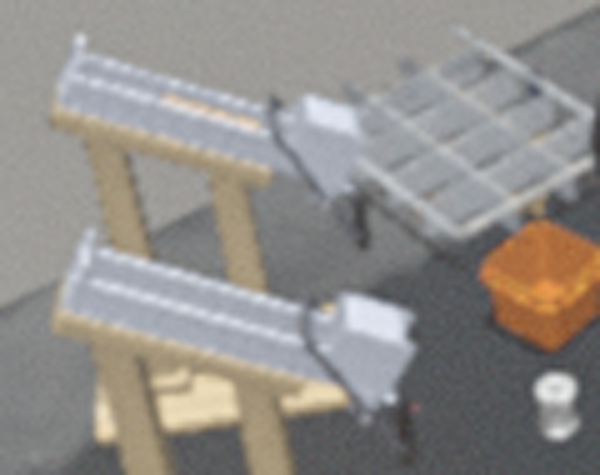

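Run:
```python
from h import *
print(r.state()['time_s'],r.sign_off())
```

```text
the job is handed in; nothing more can be done
26.5667 None
```

The tub now stands in the caddy's free middle bay with all four discs in it. I handed the job in at 26.6 s of the 51 s allowed; `sign_off` gives no verdict.

**What I did**
- I gripped the tub with the gripper leaning 28° and pushed the disc dispenser's bar back with it. All four discs slid into the tub, and the bar sprang shut when I pulled away.
- The lean could not be carried over to the bay within the joint limits. I set the tub back down between the spools, took it again with the gripper upright, and placed it in the bay.

**Last checks**
- **Tub position:** the tub's centre measures about 3 mm from the bay's centre (limit 14 mm). It looks upright, with all four discs visible inside.
- **Dispensers:** the disc chute is empty, and both bars look shut. The cubes are still in their chute.
- **Surroundings:** the spools, low tubs and orange tubs look undisturbed, and the gripper is well clear of everything.

**What disagreed or could count against it**
- **Joint 5 limit:** it read −1.031 twice, against the stated limit of −1.03, once lowering to the tub before the first grasp and once carrying it. I cannot tell whether that is rounding or a breach.
- **Joint 6 limit:** it read 0.128 once against 0.13, at that same first moment.
- **Wrist camera:** its readings for the spools differed from those of the other two cameras by about 4 mm at times. In the last pictures the caddy's centre agreed with the side camera within 1 mm.

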